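# Lock the flat-pack caddy and stow the mixing pots

## Robot

A 6-joint arm with a two-finger parallel gripper is mounted at the origin on the work surface. World frame = base frame: x ahead of the robot, y to its left, z up, the work surface at z = 0. Lengths are in mm, angles in degrees, forces in N, time in s.
With the tool pointing down it reaches from about 300 to 850 mm from the base axis. Payload 4.2 kg.
Tool frame: the origin (TCP) lies at the very end of the fingers, on their centre line; the grasp point (between the pads) lies 19 mm behind it (env.grip_depth is the distance from the TCP to the grasp point, in mm); z points along the fingers, y is the line along which they close (so a half turn about z gives the same grasp; the last joint's range is limited). The gripper opens to 91 mm and grips with 3 to 60 N. Pads are 32 mm wide; open, the fingers measure 118 mm over their backs; the gripper's body (76 mm by 178 mm) begins 60 mm behind the grasp point.
Start: joints at [64.171, 18.312, 89.639, -0, 72.044, -1.146], TCP at [240.123, 522.479, 213.976] pointing down, gripper open.
Joint ranges: [-177.97, 177.97], [-48.28, 115.42], [12.27, 149.76], [-77.06, 257.06], [2.81, 150.46], [-146.56, 146.56]. Speed limits (degrees/s): [147.25, 147.25, 180, 180, 180, 180].

## Interface

Orientations are given as [roll, pitch, yaw] about the fixed x, y, z axes, in that order (R = Rz(yaw) Ry(pitch) Rx(roll)).
In Python, from workcell import env, cams gives the robot as it stands.
- The arm moves only by the tool apply_moves, never from a script. Its argument "deltas" is a list of rows, each a list of 5 numbers: the shift along the tool's x, y, z in m, then the turn about the tool's z in rad, then the opening, from -1 (shut) to 1 (fully open), so that 0 is half open. In form: [[tx, ty, tz, roll, gripper], ...]. A call has 1 to 5 rows; each row is the pose to reach, as a shift and turn from the pose commanded when the call began, along the tool's axes at that moment; what a row does not reach only later rows make up. A row lasts 1/10 s, in which the tool goes at most 50 mm and 8.59 degrees, less where a joint would pass 70% of its speed; a pose out of reach is approached as far as the arm can. A call with a gripper value outside its range is refused whole. The fingers move at their own pace and stop on an object; "grip_force" is the grip in N (left out, the last holds). Time passes only in rows, so rows that repeat a pose let the fingers close. It gives the time, the measured TCP pose, the force, the opening and the grip force at its end, in the units of the state.
- env.state(): the state, without advancing time (a new reading comes with each control period).
- cams.grab_frame(name): name is "side" or "top" or "wrist"; returns the picture (420x560x3 uint8, blue, green, red); there is no depth.
- cams.get_calibration(name): a dict with "mtx" (3x3 intrinsics, pixels), "eye" and "attitude" of the camera in the world; the wrist camera has in their place "tool_from_camera" (4x4, takes a point from camera to tool coordinates, whose origin is the TCP and whose axes are the flange's). Camera axes: x right, y down, z forward; pixel columns grow to the right and rows downward; lengths in mm; the calibration is good to about 2 mm. A picture is of the moment at which its call begins: read the wrist's pose just before it. get_calibration takes no time and is no camera call.
- env.job_done(): hands the job in; it is judged then, once.
The state is a dict: "time_s": time; "qpos": joint angles; "qvel": joint speeds; "effort": joint torques, N m; "ee_pos": TCP position; "ee_rot": TCP orientation; "force": force on the tool from outside, world axes, zero at the start; "torque": the same for the moment, N m; "gripper_width": finger opening in mm; "gripper_force": force on a finger pad.
Only numpy, scipy, OpenCV 4.12 (cv2) and the standard library are available. Lean on these libraries where they do the work, as an engineer would, in place of code of your own. Each camera call takes 0.05 s, during which the arm holds its last target. There are 200 camera calls.

## Task

Make the flat-pack caddy ready to carry: with the screwdriver from the wooden block, turn both cam discs clockwise to the stop so that they draw their end boards fully home, and put the screwdriver back upright in its block. Only once both ends are locked, stand the white pot upright on the round grey pad, and nest all the other mixing pots that are on the table in it by size, each inside the next larger one and right down on its floor. Turn the cams only with the screwdriver, and do not knock over the toy figure.

Things in the scene. Friction and masses are not known exactly. Their poses are not given: they have to be found in the camera images.
- cam_left (a joint): turn of the LEFT cam disc (the one near the caddy's +y end): 0 = slot points at its end board (open, bolt head free in the mouth), grows as the disc is turned CLOCKWISE seen from above, stop at 1.6 rad. It starts between 0 and 0.2. Between about 0.3 and 1.25 rad it hooks the bolt head and draws the end board in; past that the hook is level and it holds by itself. Turned down to the stop is fully locked. It takes under 0.1 N m and stays where it is left
- cam_right (a joint): the same for the RIGHT cam disc (near the caddy's -y end): also 0 = open, grows CLOCKWISE seen from above, stop at 1.6 rad
- slot_left (a point): centre of the left cam's screwdriver slot, in the disc's top face, which is flush with the board's top, 30 mm over the table. The disc is bright steel, 42 mm across, axis upright; the slot (black) is 18 mm long, 6 mm wide, 8 mm deep, flat-bottomed, with a red mark at one end. This point turns with the disc: its x axis runs along the slot, towards the red mark (at joint 0 the red mark points at the end board)
- slot_right (a point): the same on the right cam disc
- end_left (a joint): gap between the left end board and the caddy's board, m: about 0.006 to 0.007 at the start (sprung outwards with 1.5 to 3.5 N), 0 = drawn fully home. The end board cannot be lifted off
- end_right (a joint): the same for the right end board
- caddy: flat-pack caddy, fixed to the table: a plywood board 130 mm (its x) by 230 mm (its y) by 30 mm high, with an end board 130 mm by 14 mm by 75 mm high (brown) across each y end. Origin under the board's centre, at table height. The cam discs lie on its y axis, 83 mm either side of the centre; each bolt runs from the end board into its cam
- pad (a point): centre of the round grey pad (100 mm across, flat, level with the board's top, 30 mm over the table) in the middle of the caddy's board
- stand: wooden block for the screwdriver, fixed, 60 by 60 by 85 mm high, with a 20 mm square upright hole from its top nearly to the table. Origin under its centre
- driver: big flat-blade screwdriver, about 150 g, standing upright, blade down, in the stand. Origin at the centre of the handle's lower end (which rests on the stand's top); z points up the handle. The yellow handle is 32 mm (x) by 28 mm (y) by 95 mm long, flat-sided; the round shank is 8 mm thick; the blade is 14 mm wide (along x) and 3 mm thick; it ends 75 mm below the origin
- driver_tip (a point): middle of the blade's end, 75 mm below the driver's origin
- pot_a: white plastic mixing pot, open at the top, 68 mm outside at the rim and 62 mm at the foot, 60 mm high, wall 2.5 mm, solid floor 18 mm thick; origin under its foot, z up. Nested in a larger pot it stands on that pot's floor and its rim shows 18 mm above. Weighs about 100 g; always there
- pot_b: green plastic mixing pot, open at the top, 58 mm outside at the rim and 52 mm at the foot, 60 mm high, wall 2.5 mm, solid floor 18 mm thick; origin under its foot, z up. Nested in a larger pot it stands on that pot's floor and its rim shows 18 mm above. Weighs about 85 g; may be absent
- pot_c: orange plastic mixing pot, open at the top, 48 mm outside at the rim and 42 mm at the foot, 60 mm high, wall 2.5 mm, solid floor 18 mm thick; origin under its foot, z up. Nested in a larger pot it stands on that pot's floor and its rim shows 18 mm above. Weighs about 71 g; may be absent
- pot_d: black plastic mixing pot, open at the top, 38 mm outside at the rim and 32 mm at the foot, 60 mm high, wall 2.5 mm, solid floor 18 mm thick; origin under its foot, z up. Nested in a larger pot it stands on that pot's floor and its rim shows 18 mm above. Weighs about 56 g; may be absent
- figure: copper-coloured toy figure, 54 mm across, 125 mm high, loose; a bystander: leave it standing. Origin under its foot, z up
Things that resemble listed ones, but are neither listed nor needed, are in the scene too. What is shaped like the pot_a but pink or purple is not meant.

How it is judged:
By the outcome, as a careful person would: the job done as asked, in the order asked, and still so for the second after the job is handed in, with the robot touching nothing.
Of pot_b, pot_c, pot_d only 2 to 3 are there at a start; the rules pass over those that are not, and their reading is None.
At some moment in a run one of pot_a, pot_b, pot_c, pot_d may be knocked a few centimetres aside while the robot is not near it.
It also fails if it takes over 200 s, if anything falls off the work surface, if the arm or the gripper's body presses on something with over 40 N, if the wrist force passes 120 N, or if a joint passes its speed limit or range.

## Working session

There is one attempt and no reset: what is moved stays moved. The work goes in short steps, Python scripts to look and compute and a tool call to move; the robot and the scene stay as the last step left them, time stands still between calls to the robot, and variables do not carry over. Pictures are saved under pics/ and viewed, at most 14 in all, crops included, and the job is handed in when it is done.

Besides the shell and the picture viewer there is one more tool, called as a command line: name --pt "numbers of a row" for each row, then --argument value for the rest. apply_moves: Moves the arm, as the interface text tells. Its arguments: {"type":"object","properties":{"deltas":{"type":"array"},"grip_force":{"type":"number"}},"required":["deltas"]}

```bash
mkdir -p pics; ls; python3 - <<'E'
from workcell import env,cams
import cv2
for n in("side","top"):
    cv2.imwrite(f"pics/{n}0.png",cams.grab_frame(n)); print(cams.get_calibration(n))
print(cams.get_calibration("wrist")); print(env.state())
E
```

```text
pics
{'mtx': array([[444.97403756,   0.        , 280.0294085 ],
       [  0.        , 444.97403756, 204.61136177],
       [  0.        ,   0.        ,   1.        ]]), 'eye': array([ 230.93916776, -729.59905828,  717.49675153]), 'attitude': array([-128.77607662,    0.84382245,  -26.67547367])}
{'mtx': array([[426.3106494 ,   0.        , 275.07072841],
       [  0.        , 426.3106494 , 205.80640545],
       [  0.        ,   0.        ,   1.        ]]), 'eye': array([ 526.67992863,  -16.04218672, 1107.72986235]), 'attitude': array([-177.30029579,    0.46474758,  -90.43429937])}
{'mtx': array([[358.10127545,   0.        , 280.66896633],
       [  0.        , 358.10127545, 208.03431328],
       [  0.        ,   0.        ,   1.        ]]), 'tool_from_camera': array([[ 1.48935401e-03, -9.65015911e-01, -2.62187096e-01,
         7.36990113e+01],
       [ 9.99998239e-01,  1.73669491e-03, -7.11655296e-04,
         1.80066700e-01],
       [ 1.14209768e-03, -2.62185574e-01,  9.65016798e-01,
        -1.71392096e+02],
       [ 0.00000000e+00,  0.00000000e+00,  0.00000000e+00,
         1.00000000e+00]])}
{'time_s': 0.1, 'qpos': array([ 6.41714091e+01,  1.83472649e+01,  8.96979501e+01,  3.84748268e-04,
        7.20431917e+01, -1.14711877e+00]), 'qvel': array([-0.05208999, -0.00942514, -0.08881949, -0.01561029,  0.0529672 ,
        0.05436752]), 'effort': array([-5.30954712e-04, -4.13329875e+01, -2.32508218e+01,  7.28493417e-02,
        4.21658345e-02, -3.94036283e-05]), 'ee_pos': array([239.92296264, 522.07353136, 213.22142969]), 'ee_rot': array([-1.79911618e+02, -2.13562196e-03,  1.55318407e+02]), 'force': array([-0.18117647, -0.32659048,  1.0741829 ]), 'torque': array([ 0.02795632,  0.04392793, -0.00909024]), 'gripper_force': 0.0, 'gripper_width': 91.47728782872598}
```

View pics/top0.png

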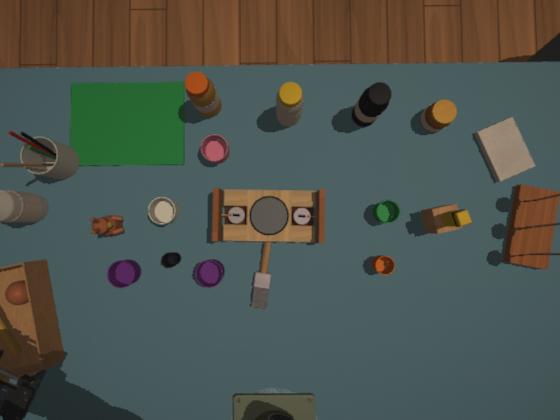

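View pics/side0.png

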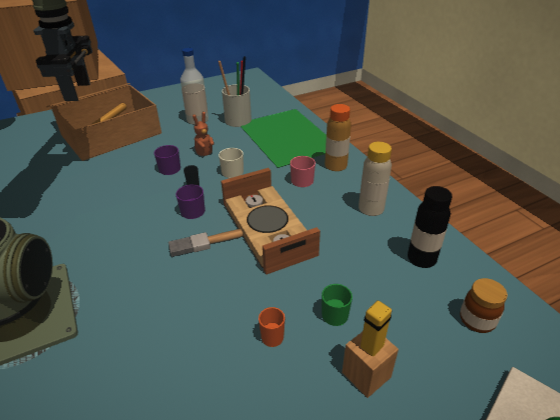

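The top view shows white (162,211), green (387,212), orange (384,266) and black (171,260). The cams are at (237,215) and (302,216), and the driver handle is at (462,218). I'll enlarge the top view for measuring.

```bash
cat > h.py <<'E'
import numpy as np,cv2
from scipy.spatial.transform import Rotation as R
from workcell import env,cams
def cam(name,st=None):
    c=cams.get_calibration(name)
    if name!="wrist": return c["mtx"],R.from_euler("xyz",c["attitude"],degrees=True).as_matrix(),np.array(c["eye"])
    st=st or env.state(); T=c["tool_from_camera"]; Rt=R.from_euler("xyz",st["ee_rot"],degrees=True).as_matrix()
    return c["mtx"],Rt@T[:3,:3],Rt@T[:3,3]+st["ee_pos"]
def ray(c,px,z):
    K,Rc,e=c; d=Rc@np.linalg.solve(K,[*px,1]); return e+d*(z-e[2])/d[2]
def proj(c,p):
    K,Rc,e=c; q=K@(Rc.T@(np.array(p)-e)); return q[:2]/q[2]
def tool(target,yaw=None,st=None):
    "tool-frame shift (m) and turn (rad) from measured pose to world target"
    st=st or env.state(); Rt=R.from_euler("xyz",st["ee_rot"],degrees=True).as_matrix()
    d=Rt.T@(np.array(target)-st["ee_pos"])/1000
    return d.round(4), None if yaw is None else round(np.radians(-((yaw-st["ee_rot"][2]+180)%360-180)),4)
E
python3 - <<'E'
from h import *
im=cv2.imread("pics/top0.png")
a=im[180:280,140:340];b=im[180:280,360:500]
cv2.imwrite("pics/ca.png",cv2.resize(a,None,fx=4,fy=4,interpolation=cv2.INTER_CUBIC))
cv2.imwrite("pics/cb.png",cv2.resize(b,None,fx=5,fy=5,interpolation=cv2.INTER_CUBIC))
c=cam("top")
for n,p,z in[("w",(162,211),60),("g",(387,212),60),("o",(384,266),60),("k",(171,260),60),("cl",(237,215),30),("cr",(302,216),30),("drv",(462,218),180),("fig",(105,227),60)]: print(n,ray(c,p,z).round())
E
```

```text
w [566. 271.  60.]
g [ 559. -282.   60.]
o [ 427. -273.   60.]
k [445. 248.  60.]
cl [555.  89.  30.]
cr [551. -76.  30.]
drv [ 541. -414.  180.]
fig [527. 411.  60.]
```

View pics/ca.png

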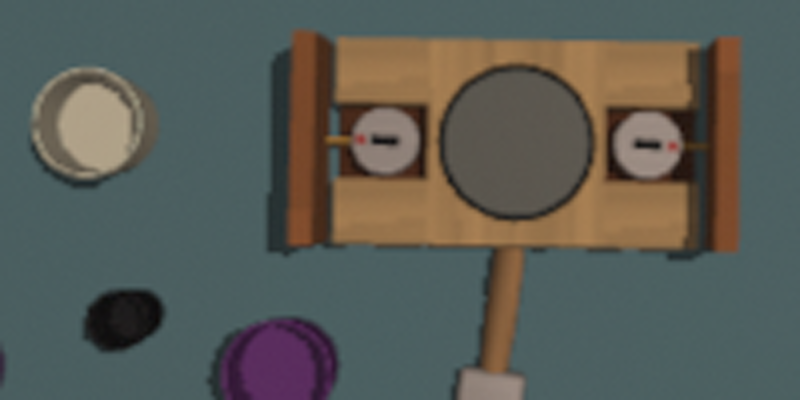

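View pics/cb.png

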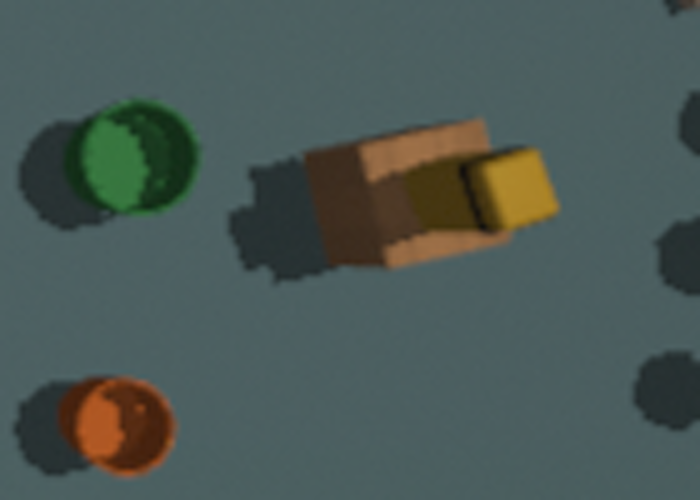

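Left slot: red mark at crop (361,139), slot centre (385,141). Right slot centre: (648,145), mark (673,146). Pad centre: (517,141). Handle top centre: (516,188), tilted about 10°. All four pots look upright. Next I move to look at the driver.

```bash
python3 - <<'E'
from h import *
c=cam("top")
for n,p,z in[("pad",(269.25,215.25),30),("cl",(236.25,215.25),30),("cr",(302,216.25),30),("mkl",(230.25,214.75),30),("mkr",(308.25,216.5),30),("drvtop",(463.2,217.6),180),
 ("b1",(432,210),85),("b2",(457,204),85),("b3",(437.2,233.6),85),("w",(161.7,211.3),60),("g",(388,211.2),60),("o",(385.5,265.2),60),("k",(172.5,259.3),60)]: print(n,ray(c,p,z).round(1))
print(tool((541,-400,300),100))
E
```

```text
pad [553.8   7.2  30. ]
cl [554.4  90.7  30. ]
cr [550.6 -75.5  30. ]
mkl [555.8 105.9  30. ]
mkr [549.9 -91.3  30. ]
drvtop [ 541.6 -416.5  180. ]
b1 [ 561.9 -383.6   85. ]
b2 [ 575.8 -443.7   85. ]
b3 [ 505.5 -394.6   85. ]
w [564.8 271.6  60. ]
g [ 560.7 -284.9   60. ]
o [ 429.  -276.2   60. ]
k [446.9 244.5  60. ]
(array([-0.6586, -0.7122, -0.0857]), np.float64(0.9655))
```

apply_moves --pt "-0.033 -0.036 -0.02 0 1" --pt "-0.066 -0.072 -0.04 0 1" --pt "-0.1 -0.108 -0.06 0 1" --pt "-0.133 -0.144 -0.085 0 1" --pt "-0.166 -0.18 -0.085 0 1"

```text
time_s: 0.6
ee_pos: [313.2, 299.7, 299.8]
ee_rot: [179.8, 0.1, 155.4]
force: [0.8, -0.3, -1.2]
gripper_width: 91.1
gripper_force: 0.0
```

apply_moves --pt "-0.033 -0.036 0 0 1" --pt "-0.066 -0.072 0 0 1" --pt "-0.1 -0.108 0 0 1" --pt "-0.133 -0.144 0 0 1" --pt "-0.166 -0.18 0 0 1"

```text
time_s: 1.1
ee_pos: [387.8, 65.7, 297.7]
ee_rot: [180.0, 0.0, 155.3]
force: [0.2, 0.3, -1.3]
gripper_width: 91.2
gripper_force: 0.0
```

apply_moves --pt "-0.033 -0.036 0 0 1" --pt "-0.066 -0.072 0 0 1" --pt "-0.1 -0.108 0 0 1" --pt "-0.133 -0.144 0 0 1" --pt "-0.166 -0.18 0 0 1"

```text
time_s: 1.6
ee_pos: [463.6, -167.3, 297.5]
ee_rot: [180.0, -0.0, 155.3]
force: [1.3, 0.5, -0.3]
gripper_width: 91.4
gripper_force: 0.0
```

apply_moves --pt "-0.033 -0.036 0 0.14 1" --pt "-0.066 -0.072 0 0.28 1" --pt "-0.1 -0.108 0 0.42 1" --pt "-0.133 -0.144 0 0.56 1" --pt "-0.16 -0.172 0 0.7 1"

```text
time_s: 2.1
ee_pos: [537.3, -391.0, 296.7]
ee_rot: [-180.0, -0.1, 114.8]
force: [0.3, -1.2, 0.5]
gripper_width: 91.2
gripper_force: 0.0
```

apply_moves --pt "0 0 0 0.13 1" --pt "0 0 0 0.265 1" --pt "0 0 0 0.265 1"

```text
time_s: 2.4
ee_pos: [537.0, -388.7, 296.7]
ee_rot: [-179.9, -0.1, 100.0]
force: [0.5, -0.0, 0.2]
gripper_width: 91.3
gripper_force: 0.0
```

```bash
python3 - <<'E'
from h import *
st=env.state(); print(st["ee_pos"],st["ee_rot"],st["qpos"],st["time_s"])
im=cams.grab_frame("wrist"); cv2.imwrite("pics/w1.png",im)
print(proj(cam("wrist",st),(541.6,-416.5,180)))
E
```

```text
[ 536.98817561 -388.69868491  296.71180614] [-1.79934498e+02 -8.06214463e-02  1.00008682e+02] [-3.68965669e+01  2.47863890e+01  6.79678260e+01  7.25746101e-03
  8.73494084e+01 -4.69056373e+01] 2.4
[280.22314471 234.91530227]
```

View pics/w1.png

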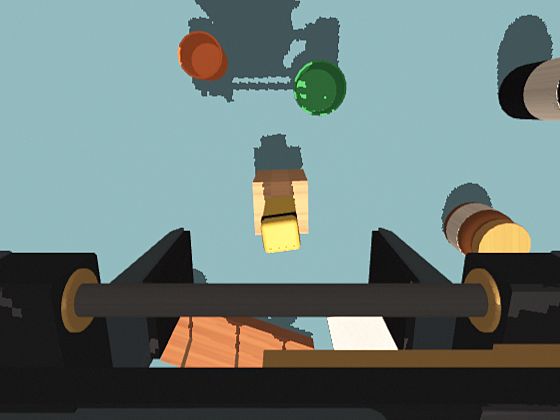

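The handle top spans roughly x 262–300, y 216–253. I'll enlarge it to get the side lengths.

```bash
python3 - <<'E'
from h import *
im=cv2.imread("pics/w1.png")[160:260,230:330]
cv2.imwrite("pics/w1c.png",cv2.resize(im,None,fx=6,fy=6,interpolation=cv2.INTER_CUBIC))
E
```

```text
(no output)
```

View pics/w1c.png

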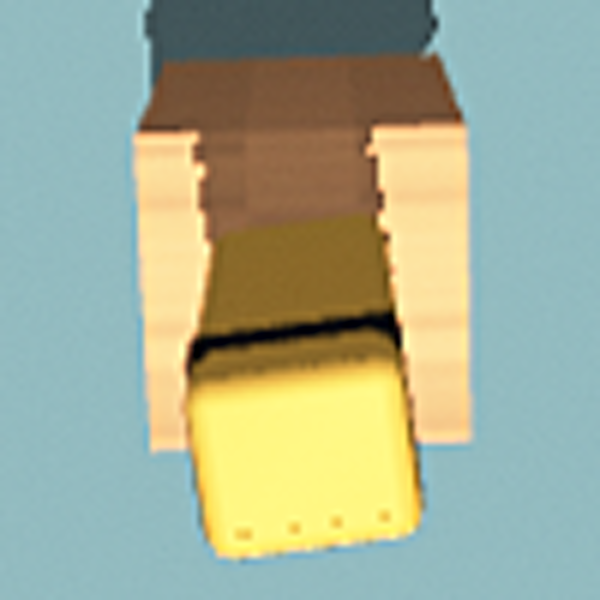

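Compute back-projections of the handle's top corners and the bottom front edge, and the stand's.

```bash
python3 - <<'E'
from h import *
st=dict(ee_pos=np.array([536.988,-388.699,296.712]),ee_rot=np.array([-179.934,-.0806,100.009]))
c=cam("wrist",st)
f=lambda p,z: ray(c,(230+p[0]/6,160+p[1]/6),z)
T=[f(p,180) for p in((187,376),(404,352),(424,535),(218,560))]
for t in T: print(t.round(1))
print("center",np.mean(T,0))
for i in range(4):
    d=T[(i+1)%4]-T[i]; print(np.linalg.norm(d).round(1),np.degrees(np.arctan2(d[1],d[0])).round(1))
B=[f(p,85) for p in((213,238),(377,215))]; d=B[1]-B[0]; print("bot",B,np.linalg.norm(d),np.degrees(np.arctan2(d[1],d[0])))
S=[f(p,85) for p in((133,130),(466,122),(472,442),(150,450))]
print("stand",np.mean(S,0),[np.degrees(np.arctan2(*(S[j]-S[i])[1::-1])) for i,j in((0,1),(3,2),(0,3),(1,2))])
E
```

```text
[ 523.9 -408.6  180. ]
[ 553.2 -399.7  180. ]
[ 561.2 -426.2  180. ]
[ 532.7 -435.2  180. ]
center [ 542.75486849 -417.41746766  180.        ]
30.7 16.7
27.6 -73.2
29.8 -162.5
28.0 108.4
bot [array([ 524.02746686, -412.02464888,   85.        ]), array([ 552.87713843, -402.47044561,   85.        ])] 30.39056349564367 18.323424600031373
stand [ 542.41709785 -418.64518267   85.        ] [np.float64(11.512480343044228), np.float64(11.637142782834932), np.float64(-78.10334042532355), np.float64(-77.71761818851802)]
```

Driver: x axis at about 17°, centre at about (542.6,-418). I grasp at tool yaw 107, with the fingers on the 32 mm width and the blade along tool y.

```bash
python3 - <<'E'
from h import *
print(tool((542.7,-418,126),107))
E
```

```text
(array([-0.0303,  0.0005,  0.1711]), np.float64(-0.1192))
```

apply_moves --pt "-0.03 0.001 0.03 -0.12 1" --pt "-0.03 0.001 0.07 -0.12 1" --pt "-0.03 0.001 0.11 -0.12 1" --pt "-0.03 0.001 0.15 -0.12 1" --pt "-0.03 0.001 0.171 -0.12 1"

```text
time_s: 2.95
ee_pos: [541.7, -416.0, 122.8]
ee_rot: [-179.8, -0.3, 107.1]
force: [0.1, -0.4, -0.6]
gripper_width: 91.2
gripper_force: 0.0
```

apply_moves --pt "0 0 0 0 0.2" --pt "0 0 0 0 -0.2" --pt "0 0 0 0 -0.5" --pt "0 0 0 0 -1" --pt "0 0 0 0 -1" --grip_force 30

```text
time_s: 3.45
ee_pos: [543.9, -418.1, 128.3]
ee_rot: [179.9, 0.1, 106.9]
force: [-0.7, -0.0, 0.4]
gripper_width: 53.8
gripper_force: 0.0
```

apply_moves --pt "0 0 0 0 -1" --pt "0 0 0 0 -1" --pt "0 0 0 0 -1"

```text
time_s: 3.75
ee_pos: [543.2, -417.7, 126.9]
ee_rot: [-180.0, -0.0, 106.9]
force: [0.6, -0.3, 0.7]
gripper_width: 31.8
gripper_force: 30.0
```

apply_moves --pt "0 0 -0.02 0 -1" --pt "0 0 -0.05 0 -1" --pt "0 0 -0.08 0 -1" --pt "0 0 -0.11 0 -1" --pt "0 0 -0.125 0 -1"

```text
time_s: 4.25
ee_pos: [544.0, -418.2, 254.6]
ee_rot: [179.9, 0.2, 106.9]
force: [-0.1, -0.2, -2.1]
gripper_width: 31.7
gripper_force: 30.0
```

```bash
python3 - <<'E'
from h import *
print(env.state()["ee_pos"],env.state()["gripper_width"])
print(tool((550.6,-75.5,250),180-4.5))
E
```

```text
[ 544.0088898  -418.23093166  254.61928636] 31.74188736524576
(array([0.326 , 0.106 , 0.0038]), np.float64(-1.1972))
```

apply_moves --pt "0.035 0.011 0 -0.12 -1" --pt "0.075 0.024 0 -0.26 -1" --pt "0.12 0.039 0 -0.4 -1" --pt "0.165 0.054 0 -0.54 -1" --pt "0.205 0.067 0 -0.68 -1"

```text
time_s: 4.75
ee_pos: [547.4, -199.8, 251.4]
ee_rot: [180.0, -0.1, 146.2]
force: [0.2, 0.1, -1.9]
gripper_width: 31.9
gripper_force: 30.0
```

```bash
python3 - <<'E'
from h import *
print(tool((550.6,-75.5,250),180-4.5))
E
```

```text
(array([0.0665, 0.1051, 0.0015]), np.float64(-0.5114))
```

apply_moves --pt "0.02 0.032 0 -0.13 -1" --pt "0.042 0.065 0 -0.26 -1" --pt "0.062 0.097 0 -0.39 -1" --pt "0.0665 0.105 0.03 -0.51 -1" --pt "0.0665 0.105 0.06 -0.51 -1"

```text
time_s: 5.25
ee_pos: [552.2, -75.9, 191.8]
ee_rot: [180.0, 0.1, 175.4]
force: [0.1, -0.2, -2.1]
gripper_width: 32.1
gripper_force: 30.0
```

apply_moves --pt "0 0 0.015 0 -1" --pt "0 0 0.015 0 -1"

```text
time_s: 5.45
ee_pos: [549.8, -77.3, 174.0]
ee_rot: [180.0, -0.4, 175.1]
force: [0.3, 0.2, -1.7]
gripper_width: 32.0
gripper_force: 30.0
```

```bash
python3 - <<'E'
from h import *
st=env.state(); print(st["ee_pos"],st["ee_rot"],st["qpos"],st["force"])
im=cams.grab_frame("wrist"); cv2.imwrite("pics/w2.png",im)
c=cam("wrist",st)
Rt=R.from_euler("xyz",st["ee_rot"],degrees=True).as_matrix()
print(proj(c,st["ee_pos"]+Rt@[0,0,117]), proj(c,(550.6,-75.5,30)))
cv2.imwrite("pics/w2c.png",cv2.resize(im[120:270,180:380],None,fx=4,fy=4,interpolation=cv2.INTER_CUBIC))
E
```

```text
[549.77959761 -77.30152571 174.02484129] [179.96595003  -0.36420342 175.11102681] [-9.19447326e+00  1.83537616e+01  9.55975414e+01  7.21435713e-03
  6.64144290e+01 -9.43082995e+01] [ 0.34183683  0.19631611 -1.69121784]
[280.78372683 202.71272712] [282.76876726 197.01919328]
```

View pics/w2c.png

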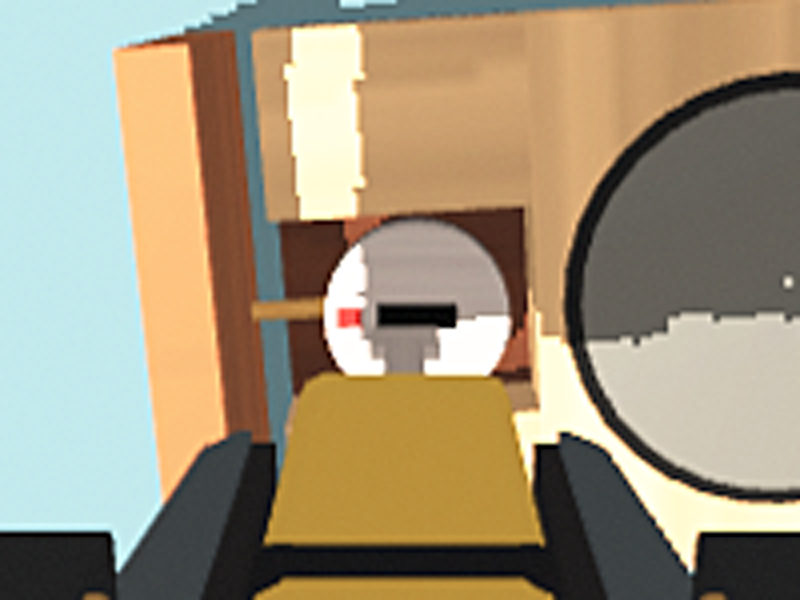

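The blade shows at crop x 372–438 with its end at y≈329. The slot runs x 377–457, centred at (417,315), with the red mark at (350,318). They are parallel.

```bash
python3 - <<'E'
from h import *
st=dict(ee_pos=np.array([549.78,-77.30,174.02]),ee_rot=np.array([179.966,-.364,175.11]))
c=cam("wrist",st)
f=lambda p,z: ray(c,(180+p[0]/4,120+p[1]/4),z)
print("slot",f((417,315),30),f((377,314),30)-f((457,316),30),"mark",f((350,318),30)); print("tip",f((405,330),174-117))
print("cam axis pad",f((790,285),30))
s=env.state(); print(s["ee_pos"],s["ee_rot"])
E
```

```text
slot [552.31594099 -74.29339714  30.        ] [ -1.98011564 -18.02255484   0.        ] mark [551.74174816 -89.48432696  30.        ]
tip [548.90178091 -76.76656152  57.        ]
cam axis pad [552.42520904  10.00641874  30.        ]
[551.04568911 -77.68098082 175.80099051] [ 1.79980100e+02 -1.57355772e-01  1.75091972e+02]
```

apply_moves --pt "-0.001 0.003 0.01 0.02 -1" --pt "-0.001 0.003 0.02 0.02 -1" --pt "-0.001 0.003 0.026 0.02 -1" --pt "-0.001 0.003 0.026 0.02 -1" --pt "-0.001 0.003 0.026 0.02 -1"

```text
time_s: 6.0
ee_pos: [553.1, -75.0, 150.8]
ee_rot: [180.0, 0.0, 173.9]
force: [0.3, 0.0, -1.4]
gripper_width: 32.0
gripper_force: 30.0
```

apply_moves --pt "0 0 0.002 0 -1" --pt "0 0 0.004 0 -1" --pt "0 0 0.006 0 -1" --pt "0 0 0.006 0 -1"

```text
time_s: 6.4
ee_pos: [552.8, -74.9, 144.5]
ee_rot: [180.0, -0.0, 173.9]
force: [-0.7, 0.4, -1.2]
gripper_width: 32.0
gripper_force: 30.0
```

apply_moves --pt "0 0 0.002 0 -1" --pt "0 0 0.003 0 -1" --pt "0 0 0.004 0 -1" --pt "0 0 0.004 0 -1"

```text
time_s: 6.8
ee_pos: [552.9, -75.0, 140.6]
ee_rot: [180.0, -0.0, 173.9]
force: [-1.0, -1.0, -1.9]
gripper_width: 31.8
gripper_force: 30.0
```

apply_moves --pt "0 0 0 0.1 -1" --pt "0 0 0 0.2 -1" --pt "0 0 0 0.3 -1" --pt "0 0 0 0.4 -1" --pt "0 0 0 0.5 -1"

```text
time_s: 7.3
ee_pos: [552.5, -74.7, 140.7]
ee_rot: [-180.0, -0.1, 145.1]
force: [-0.8, 0.7, -1.2]
gripper_width: 31.7
gripper_force: 30.0
```

apply_moves --pt "0 0 0 0.1 -1" --pt "0 0 0 0.2 -1" --pt "0 0 0 0.3 -1" --pt "0 0 0 0.4 -1" --pt "0 0 0 0.5 -1"

```text
time_s: 7.8
ee_pos: [552.5, -74.7, 140.7]
ee_rot: [-180.0, -0.1, 116.4]
force: [-0.6, 0.7, -1.9]
gripper_width: 31.9
gripper_force: 30.0
```

apply_moves --pt "0 0 0 0.1 -1" --pt "0 0 0 0.2 -1" --pt "0 0 0 0.3 -1" --pt "0 0 0 0.4 -1" --pt "0 0 0 0.5 -1"

```text
time_s: 8.3
ee_pos: [552.5, -74.7, 140.7]
ee_rot: [-179.9, -0.0, 87.8]
force: [-0.2, 1.2, -0.6]
gripper_width: 32.0
gripper_force: 30.0
```

```bash
python3 - <<'E'
from h import *
s=env.state(); print(s["ee_pos"],s["ee_rot"],s["qpos"],s["torque"],s["force"],s["effort"])
E
```

```text
[552.48569849 -74.69383907 140.69732923] [-1.79926345e+02 -3.60557175e-02  8.77659676e+01] [-8.89783813e+00  2.00275598e+01  9.82838724e+01  3.09469846e-02
  6.17659123e+01 -6.67848758e+00] [0.04954738 0.36198593 0.08261736] [-0.19108374  1.16085499 -0.58599897] [ -0.38375968 -41.5771687  -22.20159352  -0.10168198  -0.34231033
  -0.74263489]
```

apply_moves --pt "0 0 0 0.06 -1" --pt "0 0 0 0.12 -1" --pt "0 0 0 0.18 -1"

```text
time_s: 8.6
ee_pos: [552.5, -74.7, 140.7]
ee_rot: [-179.9, -0.0, 77.6]
force: [-0.5, 1.4, -0.5]
gripper_width: 31.8
gripper_force: 30.0
```

```bash
python3 - <<'E'
from h import *
s=env.state(); print(s["ee_rot"],s["torque"],s["effort"][5])
E
```

```text
[-1.79926374e+02 -2.07593617e-02  7.75501018e+01] [0.09133879 0.29146766 0.08250929] -0.42348627001047134
```

apply_moves --pt "0 0 0 0.05 -1" --pt "0 0 0 0.1 -1" --pt "0 0 0 0.1 -1"

```text
time_s: 8.9
ee_pos: [552.5, -74.7, 140.7]
ee_rot: [-179.9, -0.0, 72.0]
force: [-0.8, 0.7, -0.7]
gripper_width: 32.0
gripper_force: 30.0
```

```bash
python3 - <<'E'
from h import *
s=env.state(); print(s["ee_rot"],s["torque"],s["effort"][5])
E
```

```text
[-1.79921035e+02 -1.40346273e-02  7.19585692e+01] [0.14466739 0.38858286 0.07957592] 0.2759993355721235
```

apply_moves --pt "0 0 0 0.03 -1" --pt "0 0 0 0.06 -1" --pt "0 0 0 0.06 -1"

```text
time_s: 9.2
ee_pos: [552.5, -74.7, 140.7]
ee_rot: [-179.9, -0.0, 68.5]
force: [-2.2, 1.1, -1.0]
gripper_width: 31.9
gripper_force: 30.0
```

```bash
python3 - <<'E'
from h import *
s=env.state(); print(s["ee_rot"],s["torque"],s["effort"][5],s["ee_pos"])
im=cams.grab_frame("wrist"); s=env.state()
cv2.imwrite("pics/w3c.png",cv2.resize(im[120:270,180:380],None,fx=4,fy=4,interpolation=cv2.INTER_CUBIC))
E
```

```text
[-1.79924824e+02 -7.98283920e-03  6.85296199e+01] [0.30886465 0.54127411 0.06311597] 0.20231993403285742 [552.52157368 -74.70730259 140.6937767 ]
```

View pics/w3c.png

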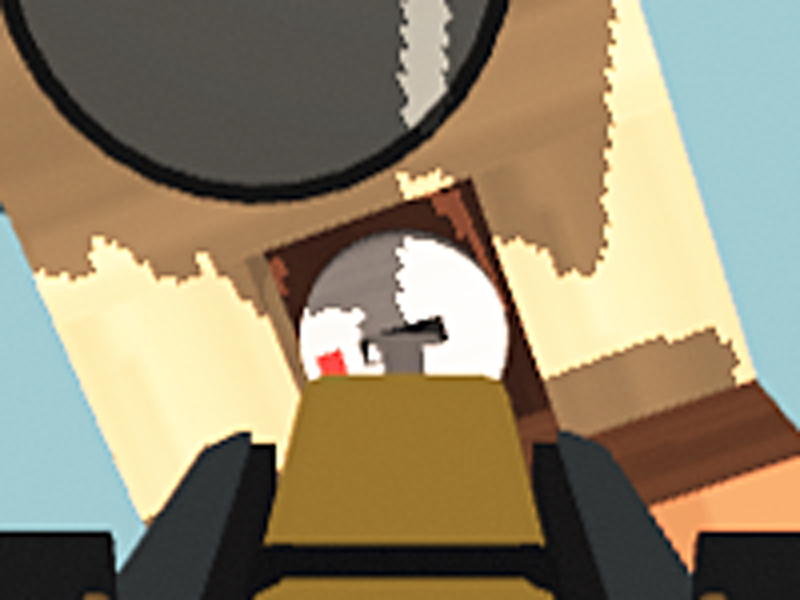

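The slot is now near-perpendicular to the caddy axis, mark at (332,362), slot end at (445,327). I'll compute its world angle.

```bash
python3 - <<'E'
from h import *
st=dict(ee_pos=np.array([552.52,-74.71,140.69]),ee_rot=np.array([-179.925,-.008,68.53]))
c=cam("wrist",st)
f=lambda p,z: ray(c,(180+p[0]/4,120+p[1]/4),z)
ang=lambda a,b:np.degrees(np.arctan2(*(f(a,30)-f(b,30))[1::-1]))
print("mark-slotend",ang((332,362),(444,327)),"slot edge top",ang((380,332),(440,318)))
print("board pocket edges",ang((265,255),(470,180)),ang((475,185),(550,400)), "outer",ang((640,0),(755,378)))
print("centre disc~",f((404,333),30))
E
```

```text
mark-slotend 176.54497598713925 slot edge top 172.16921427949225
board pocket edges 178.87484250771553 88.44162532195512 outer 88.24790841079786
centre disc~ [553.31742037 -73.81547403  30.        ]
```

Right cam is at its stop (measured 176.5°, expected 176.7°). Relieve, lift, and go to the left cam.

apply_moves --pt "0 0 0 -0.06 -1" --pt "0 0 0 -0.12 -1" --pt "0 0 -0.015 -0.12 -1" --pt "0 0 -0.035 -0.2 -1" --pt "0 0 -0.045 -0.34 -1"

```text
time_s: 9.75
ee_pos: [554.5, -75.5, 187.5]
ee_rot: [179.8, 0.1, 88.3]
force: [0.1, 0.3, -1.7]
gripper_width: 31.6
gripper_force: 30.0
```

```bash
python3 - <<'E'
from h import *
s=env.state(); print(s["ee_pos"],tool((556.7,91.2,180),174))
E
```

```text
[554.48832397 -75.46448814 187.51062599] (array([ 0.1667, -0.0027,  0.0073]), np.float64(-1.4956))
```

apply_moves --pt "0.035 0 0 -0.14 -1" --pt "0.07 0 0 -0.28 -1" --pt "0.105 0 0 -0.42 -1" --pt "0.14 -0.002 0 -0.56 -1" --pt "0.167 -0.003 0 -0.7 -1"

```text
time_s: 10.25
ee_pos: [556.4, 93.8, 186.0]
ee_rot: [179.9, 0.1, 128.5]
force: [0.4, -0.7, -2.3]
gripper_width: 31.4
gripper_force: 30.0
```

apply_moves --pt "0 0 0 -0.14 -1" --pt "0 0 0 -0.28 -1" --pt "0 0 0 -0.42 -1" --pt "0 0 0 -0.56 -1" --pt "0 0 0 -0.7 -1"

```text
time_s: 10.75
ee_pos: [556.6, 91.9, 185.9]
ee_rot: [180.0, 0.1, 168.6]
force: [-0.2, -0.1, -2.0]
gripper_width: 32.0
gripper_force: 30.0
```

apply_moves --pt "0 0 0.005 -0.096 -1" --pt "0 0 0.01 -0.096 -1" --pt "0 0 0.01 -0.096 -1" --pt "0 0 0.01 -0.096 -1"

```text
time_s: 11.15
ee_pos: [556.0, 92.0, 175.7]
ee_rot: [-180.0, 0.0, 173.6]
force: [-0.3, 0.5, -1.2]
gripper_width: 32.2
gripper_force: 30.0
```

```bash
python3 - <<'E'
from h import *
s=env.state(); print(s["ee_pos"],s["ee_rot"])
im=cams.grab_frame("wrist"); t=env.state();print(t["ee_pos"])
cv2.imwrite("pics/w4c.png",cv2.resize(im[120:270,180:380],None,fx=4,fy=4,interpolation=cv2.INTER_CUBIC))
E
```

```text
[556.01385854  91.98524988 175.69750935] [-1.79998287e+02  1.08455308e-02  1.73640870e+02]
[556.08357425  92.00085956 175.88591192]
```

View pics/w4c.png

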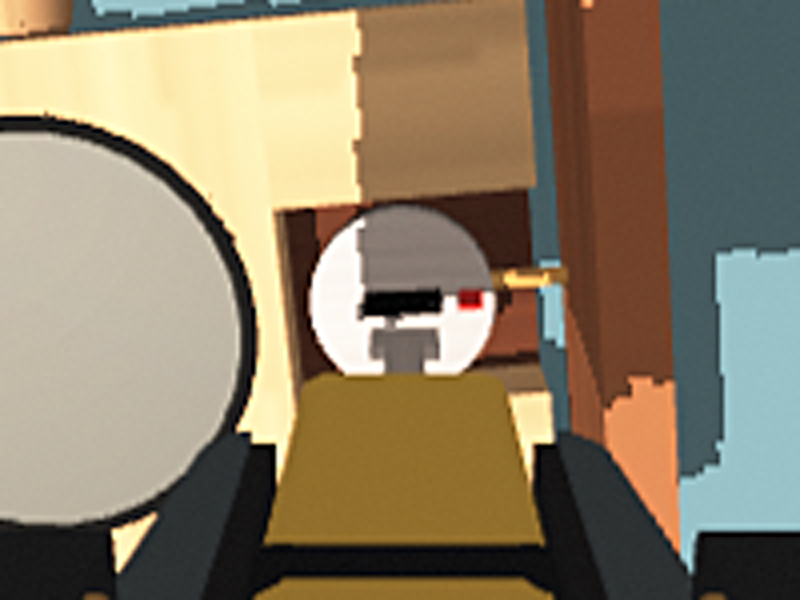

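Slot centre is at (401,302), running (361,304) to (441,299). The blade end is centred at (405,330).

```bash
python3 - <<'E'
from h import *
st=dict(ee_pos=np.array([556.01,91.99,175.7]),ee_rot=np.array([180,.01,173.64]))
c=cam("wrist",st)
f=lambda p,z: ray(c,(180+p[0]/4,120+p[1]/4),z)
s=f((401,302),30);t=f((405,330),175.7-117);d=f((441,299),30)-f((361,304),30)
print("slot",s,np.degrees(np.arctan2(d[1],d[0])),"tip",t)
Rt=R.from_euler("xyz",st["ee_rot"],degrees=True).as_matrix(); print(Rt.T@(s-t))
E
```

```text
slot [556.55010134  91.4261183   30.        ] 87.40958120595765 tip [555.89918582  92.39676647  58.7       ]
[-0.74942403 -0.89256906 28.70013124]
```

apply_moves --pt "-0.001 -0.001 0.01 -0.05 -1" --pt "-0.001 -0.001 0.02 -0.05 -1" --pt "-0.001 -0.001 0.026 -0.05 -1" --pt "-0.001 -0.001 0.026 -0.05 -1" --pt "-0.001 -0.001 0.026 -0.05 -1"

```text
time_s: 11.7
ee_pos: [556.9, 91.0, 149.8]
ee_rot: [180.0, 0.0, 176.5]
force: [-0.0, 0.5, -0.8]
gripper_width: 31.9
gripper_force: 30.0
```

apply_moves --pt "0 0 0.002 0 -1" --pt "0 0 0.004 0 -1" --pt "0 0 0.006 0 -1" --pt "0 0 0.006 0 -1"

```text
time_s: 12.1
ee_pos: [556.5, 90.9, 143.5]
ee_rot: [-180.0, -0.0, 176.6]
force: [0.4, -0.4, -1.6]
gripper_width: 31.7
gripper_force: 30.0
```

apply_moves --pt "0 0 0.002 0 -1" --pt "0 0 0.003 0 -1" --pt "0 0 0.004 0 -1" --pt "0 0 0.004 0 -1"

```text
time_s: 12.5
ee_pos: [556.6, 90.9, 139.6]
ee_rot: [180.0, -0.0, 176.6]
force: [-0.2, 0.7, -1.8]
gripper_width: 31.9
gripper_force: 30.0
```

apply_moves --pt "0 0 0 0.1 -1" --pt "0 0 0 0.2 -1" --pt "0 0 0 0.3 -1" --pt "0 0 0 0.4 -1" --pt "0 0 0 0.5 -1"

```text
time_s: 13.0
ee_pos: [556.4, 91.1, 139.8]
ee_rot: [-180.0, -0.0, 147.7]
force: [-0.3, 0.3, -0.8]
gripper_width: 31.8
gripper_force: 30.0
```

apply_moves --pt "0 0 0 0.1 -1" --pt "0 0 0 0.2 -1" --pt "0 0 0 0.3 -1" --pt "0 0 0 0.4 -1" --pt "0 0 0 0.5 -1"

```text
time_s: 13.5
ee_pos: [556.3, 91.2, 139.8]
ee_rot: [-180.0, -0.1, 119.1]
force: [-1.1, 0.1, -1.1]
gripper_width: 31.6
gripper_force: 30.0
```

apply_moves --pt "0 0 0 0.1 -1" --pt "0 0 0 0.2 -1" --pt "0 0 0 0.3 -1" --pt "0 0 0 0.4 -1" --pt "0 0 0 0.5 -1"

```text
time_s: 14.0
ee_pos: [556.2, 91.2, 139.8]
ee_rot: [-179.9, -0.0, 90.4]
force: [-1.6, 1.6, -0.0]
gripper_width: 31.9
gripper_force: 30.0
```

apply_moves --pt "0 0 0 0.08 -1" --pt "0 0 0 0.16 -1" --pt "0 0 0 0.24 -1" --pt "0 0 0 0.32 -1" --pt "0 0 0 0.4 -1"

```text
time_s: 14.5
ee_pos: [556.2, 91.3, 139.8]
ee_rot: [-179.9, -0.0, 67.5]
force: [-0.7, 1.1, -1.8]
gripper_width: 31.8
gripper_force: 30.0
```

```bash
python3 - <<'E'
from h import *
s=env.state(); print(s["ee_pos"],s["ee_rot"],s["torque"])
im=cams.grab_frame("wrist")
cv2.imwrite("pics/w5c.png",cv2.resize(im[120:270,180:380],None,fx=4,fy=4,interpolation=cv2.INTER_CUBIC))
E
```

```text
[556.23220111  91.29414346 139.80345565] [-1.79924400e+02 -1.69427108e-02  6.75289518e+01] [0.21543387 0.38500398 0.18114247]
```

View pics/w5c.png

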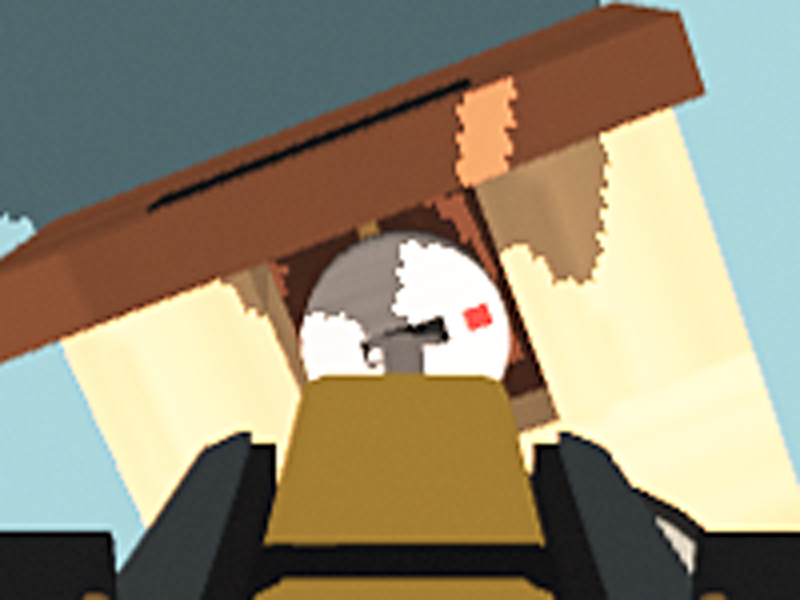

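The left end board is closed up and torque has risen, so the cam is on its stop. I'll verify the mark's angle and plan the lift and return.

```bash
python3 - <<'E'
from h import *
st=dict(ee_pos=np.array([556.23,91.29,139.8]),ee_rot=np.array([-179.92,-.017,67.53]))
c=cam("wrist",st)
f=lambda p,z: ray(c,(180+p[0]/4,120+p[1]/4),z)
m=f((478,317),30)-np.array([556.4,91.3,30]); print(np.degrees(np.arctan2(m[1],m[0])), np.linalg.norm(m))
d=f((478,317),30)-f((365,351),30);print(np.degrees(np.arctan2(d[1],d[0])))
E
```

```text
-5.399951379831542 15.906941767363765
-5.080748567684363
```

apply_moves --pt "0 0 0 0.03 -1" --pt "0 0 0 0.06 -1" --pt "0 0 0 0.06 -1"

```text
time_s: 14.85
ee_pos: [556.3, 91.3, 139.8]
ee_rot: [-179.9, -0.0, 64.4]
force: [-2.0, 1.5, -1.4]
gripper_width: 31.7
gripper_force: 30.0
```

```bash
python3 - <<'E'
from h import *
s=env.state(); print(s["ee_rot"],s["torque"])
E
```

```text
[-1.79936531e+02 -1.17146121e-02  6.43613631e+01] [0.32804169 0.44622809 0.20823442]
```

Torque is still rising at a fixed angle, so it is firmly on the stop. Return the driver.

apply_moves --pt "0 0 0 -0.08 -1" --pt "0 0 0 -0.16 -1" --pt "0 0 -0.03 -0.16 -1" --pt "0 0 -0.075 -0.16 -1" --pt "0 0 -0.115 -0.16 -1"

```text
time_s: 15.35
ee_pos: [556.9, 90.7, 256.4]
ee_rot: [180.0, 0.0, 73.5]
force: [0.5, 0.6, -1.6]
gripper_width: 32.2
gripper_force: 30.0
```

```bash
python3 - <<'E'
from h import *
s=env.state(); print(s["ee_pos"],tool((543.2,-417.7,255),106.9))
E
```

```text
[556.90233763  90.68192457 256.35852689] (array([-0.4914,  0.1311,  0.0015]), np.float64(-0.5826))
```

apply_moves --pt "-0.03 0.008 0 0 -1" --pt "-0.075 0.02 0 0 -1" --pt "-0.12 0.032 0 0 -1" --pt "-0.165 0.044 0 0 -1" --pt "-0.21 0.056 0 0 -1"

```text
time_s: 15.85
ee_pos: [550.4, -128.3, 255.0]
ee_rot: [179.9, 0.0, 73.5]
force: [1.2, -0.2, -1.2]
gripper_width: 31.8
gripper_force: 30.0
```

apply_moves --pt "-0.045 0.012 0 0 -1" --pt "-0.09 0.024 0 0 -1" --pt "-0.135 0.036 0 0 -1" --pt "-0.18 0.048 0 -0.1 -1" --pt "-0.21 0.056 0 -0.2 -1"

```text
time_s: 16.35
ee_pos: [543.8, -347.2, 254.5]
ee_rot: [180.0, 0.1, 85.1]
force: [0.2, 0.7, -1.4]
gripper_width: 32.1
gripper_force: 30.0
```

```bash
python3 - <<'E'
from h import *
s=env.state(); print(s["ee_pos"],tool((543.2,-417.7,255),106.9))
E
```

```text
[ 543.81747881 -347.19132198  254.48801361] (array([-0.0703,  0.0054, -0.0004]), np.float64(-0.3806))
```

apply_moves --pt "-0.03 0.002 0 -0.13 -1" --pt "-0.06 0.005 0 -0.26 -1" --pt "-0.07 0.005 0 -0.38 -1" --pt "-0.07 0.005 0 -0.38 -1" --pt "-0.07 0.005 0 -0.38 -1"

```text
time_s: 16.85
ee_pos: [543.1, -413.5, 254.5]
ee_rot: [180.0, -0.0, 106.6]
force: [0.5, -0.0, -1.3]
gripper_width: 31.8
gripper_force: 30.0
```

```bash
python3 - <<'E'
from h import *
s=env.state(); print(s["ee_pos"],tool((543.2,-417.7,255),106.9))
im=cams.grab_frame("wrist")
cv2.imwrite("pics/w6c.png",cv2.resize(im[120:270,180:380],None,fx=4,fy=4,interpolation=cv2.INTER_CUBIC))
E
```

```text
[ 543.08192344 -413.51241636  254.51000838] (array([-0.004 , -0.0011, -0.0005]), np.float64(-0.0061))
```

View pics/w6c.png

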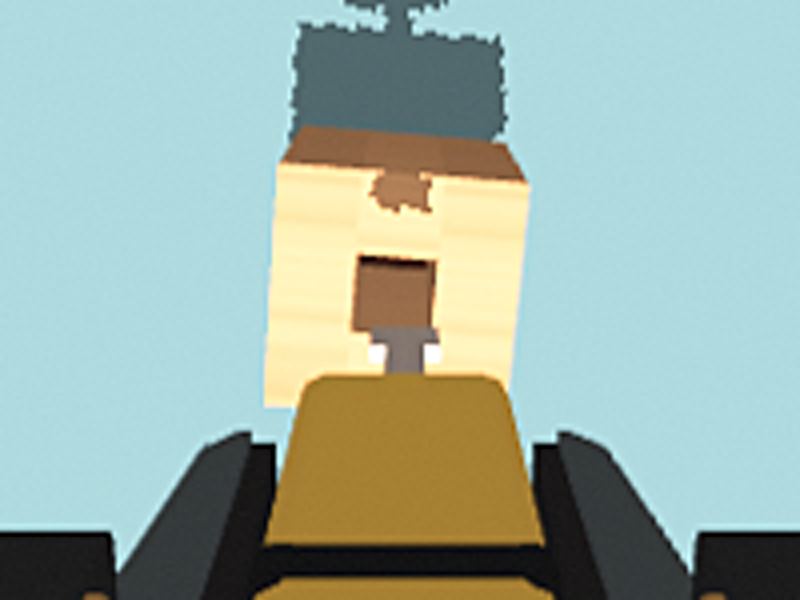

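Hole centre is at crop (395,294); blade end is centred at (405,330).

```bash
python3 - <<'E'
from h import *
st=dict(ee_pos=np.array([543.08,-413.51,254.51]),ee_rot=np.array([180,0,106.6]))
c=cam("wrist",st)
f=lambda p,z: ray(c,(180+p[0]/4,120+p[1]/4),z)
s=f((395,294),85);t=f((405,330),254.5-117)
Rt=R.from_euler("xyz",st["ee_rot"],degrees=True).as_matrix(); print(s,t,Rt.T@(s-t))
print(env.state()["ee_pos"])
E
```

```text
[ 542.63678254 -418.16801672   85.        ] [ 543.67769724 -413.28259341  137.5       ] [-4.38443422 -2.39324066 52.5       ]
[ 543.20423673 -413.06680456  254.7151358 ]
```

apply_moves --pt "-0.0045 -0.002 0 0 -1" --pt "-0.0045 -0.002 0.02 0 -1" --pt "-0.0045 -0.002 0.04 0 -1" --pt "-0.0045 -0.002 0.05 0 -1" --pt "-0.0045 -0.002 0.06 0 -1"

```text
time_s: 17.4
ee_pos: [542.7, -418.3, 194.4]
ee_rot: [180.0, 0.0, 106.7]
force: [-0.2, -0.7, -2.1]
gripper_width: 31.8
gripper_force: 30.0
```

apply_moves --pt "0 0 0.02 0 -1" --pt "0 0 0.04 0 -1" --pt "0 0 0.055 0 -1" --pt "0 0 0.063 0 -1" --pt "0 0 0.064 0 -1"

```text
time_s: 17.9
ee_pos: [542.4, -418.3, 130.0]
ee_rot: [-180.0, -0.1, 106.7]
force: [0.3, 0.8, -1.8]
gripper_width: 31.5
gripper_force: 30.0
```

apply_moves --pt "0 0 0.001 0 -1" --pt "0 0 0.002 0 -1" --pt "0 0 0.002 0 -1"

```text
time_s: 18.2
ee_pos: [542.9, -418.9, 129.6]
ee_rot: [179.9, 0.1, 106.7]
force: [0.3, -0.2, -1.8]
gripper_width: 31.8
gripper_force: 30.0
```

apply_moves --pt "0 0 0.001 0 -1" --pt "0 0 0.002 0 -1" --pt "0 0 0.002 0 -1"

```text
time_s: 18.5
ee_pos: [542.6, -418.7, 126.9]
ee_rot: [180.0, 0.0, 106.7]
force: [-0.1, 0.8, -0.8]
gripper_width: 31.8
gripper_force: 30.0
```

apply_moves --pt "0 0 0 0 1" --pt "0 0 0 0 1" --pt "0 0 0 0 1" --pt "0 0 0 0 1" --pt "0 0 0 0 1"

```text
time_s: 19.0
ee_pos: [542.6, -418.7, 126.8]
ee_rot: [180.0, 0.0, 106.7]
force: [0.2, -0.7, 0.5]
gripper_width: 69.0
gripper_force: 0.0
```

apply_moves --pt "0 0 -0.03 0 1" --pt "0 0 -0.08 0 1" --pt "0 0 -0.13 0 1" --pt "0 0 -0.17 0 1" --pt "0 0 -0.17 0 1"

```text
time_s: 19.5
ee_pos: [544.5, -420.2, 304.7]
ee_rot: [179.5, 0.7, 106.7]
force: [0.2, -0.1, 0.8]
gripper_width: 91.4
gripper_force: 0.0
```

```bash
python3 - <<'E'
from h import *
im=cams.grab_frame("top"); old=cv2.imread("pics/top0.png")
a=im[180:290,140:340]; b=im[180:290,340:500]
out=np.vstack([cv2.resize(a,None,fx=4,fy=4,interpolation=cv2.INTER_CUBIC)[:290],cv2.resize(np.hstack([b,im[180:290,90:130]]),None,fx=4,fy=4,interpolation=cv2.INTER_CUBIC)[:310]])
cv2.imwrite("pics/t2.png",out); cv2.imwrite("pics/t2full.png",im)
def cent(m):
    n,l,s,c=cv2.connectedComponentsWithStats(m.astype(np.uint8)); 
    return [(c[i].round(1),s[i,4]) for i in range(1,n) if s[i,4]>60]
for t in(old,im):
    B,G,Rr=[t[...,i].astype(int) for i in range(3)]
    r=np.s_[180:300,140:420]
    print("green",cent(((G>1.5*Rr)&(G>1.3*B)&(G>40))[r]),"orange",cent(((Rr>2*G)&(Rr>2*B+20)&(Rr>70))[r]),"black",cent(((B<40)&(G<40)&(Rr<40))[180:300,140:200]),"white",cent(((Rr>90)&(B>70))[180:260,140:200]))
print(env.state()["ee_pos"])
E
```

```text
green [(array([246.3,  31.2]), np.int32(498))] orange [(array([242.9,  84.2]), np.int32(198))] black [(array([30.4, 79.3]), np.int32(215))] white [(array([22.4, 30.4]), np.int32(651))]
green [(array([246. ,  31.5]), np.int32(484))] orange [(array([237.2,  82.8]), np.int32(67)), (array([247.4,  86.4]), np.int32(99))] black [(array([30.4, 79.3]), np.int32(213))] white [(array([22.6, 30.2]), np.int32(681))]
[ 543.53277206 -419.42007339  300.80716916]
```

View pics/t2.png

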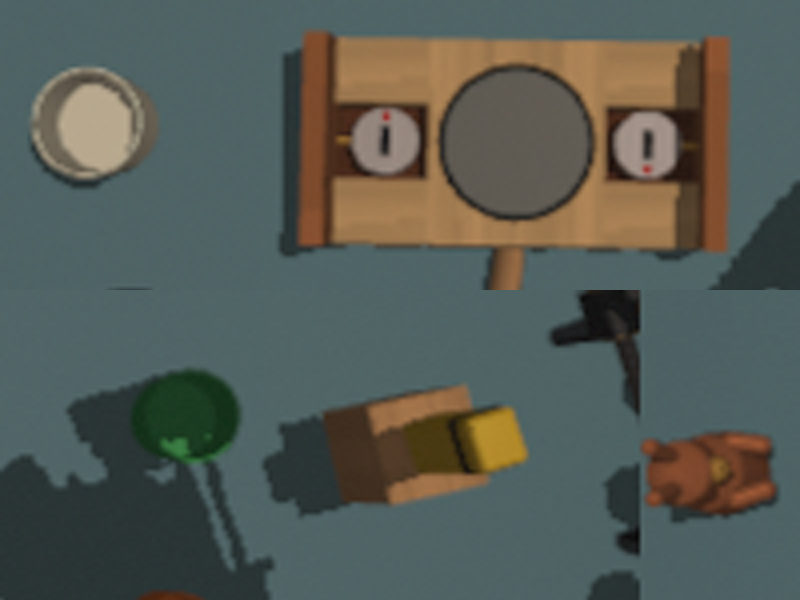

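Both discs are at the stop with boards home, the driver is back in its block, and the figure is standing. Now a silhouette-fit locator for the pots.

```bash
cat > pot.py <<'E'
from h import *
from scipy.optimize import minimize
D=dict(white=(68,62),green=(58,52),orange=(48,42),black=(38,32))
def mask(im,n):
    B,G,Rr=[im[...,i].astype(int) for i in range(3)]
    m={"green":(G>1.4*Rr)&(G>1.25*B)&(G>25),"orange":(Rr>1.6*G)&(Rr>1.6*B)&(Rr>35),
       "white":(Rr>=B+4)&(Rr>45)&(Rr<1.35*G),"black":(np.maximum(np.maximum(B,G),Rr)<42)&(B<1.4*Rr+6)}[n]
    return m.astype(np.uint8)
def sil(c,xy,z0,d,h=60,s=8):
    a=np.linspace(0,2*np.pi,60); pts=[]
    for r,z in((d[0]/2,z0+h),(d[1]/2,z0)):
        pts+=[proj(c,(xy[0]+r*np.cos(t),xy[1]+r*np.sin(t),z)) for t in a]
    return cv2.convexHull(np.float32(pts))
def locate(im,c,n,guess,z0=0,rad=45):
    m=mask(im,n); g=proj(c,(*guess,z0+50)); sc=np.linalg.norm(proj(c,(guess[0]+rad,guess[1],z0+50))-g)
    x0,y0=(g-1.6*sc).astype(int).clip(0); x1,y1=(g+1.6*sc).astype(int); m=m[y0:y1,x0:x1]
    k,l,st,ce=cv2.connectedComponentsWithStats(cv2.morphologyEx(m,cv2.MORPH_CLOSE,np.ones((5,5))))
    if k<2: return None,0
    m=(l==1+np.argmax(st[1:,4])).astype(np.uint8)
    cs=cv2.findContours(m,cv2.RETR_EXTERNAL,cv2.CHAIN_APPROX_NONE)[0]; m=cv2.fillPoly(m,cs,1)
    M=cv2.resize(m,None,fx=4,fy=4,interpolation=cv2.INTER_NEAREST)
    def cost(xy):
        p=(sil(c,xy,z0,D[n]).reshape(-1,2)-[x0,y0]+.5)*4
        q=cv2.fillPoly(np.zeros_like(M),[np.round(p).astype(np.int32)],1)
        return -(M&q).sum()/(M|q).sum()
    mc=np.argwhere(m).mean(0)[::-1]+[x0,y0]; s=ray(c,mc,z0+35)[:2]
    r=minimize(cost,s,method="Nelder-Mead",options=dict(initial_simplex=[s,s+[6,0],s+[0,6]],xatol=.05,fatol=1e-5))
    return r.x.round(1),round(-r.fun,3)
E
python3 - <<'E'
from pot import *
im=cv2.imread("pics/top0.png");c=cam("top")
for n,g in(("white",(565,271)),("green",(560,-285)),("orange",(429,-276)),("black",(447,245))): print(n,locate(im,c,n,g))
w=cv2.imread("pics/w1.png"); st=dict(ee_pos=np.array([536.99,-388.7,296.71]),ee_rot=np.array([-179.934,-.08,100.01]))
c=cam("wrist",st)
for n,g in(("green",(560,-285)),("orange",(429,-276))): print(n,locate(w,c,n,g))
print(tool((560,-200,300)))
print(tool((563,270,210)))
E
```

```text
white (array([611.6, 309.5]), np.float64(-902615064525593.2))
green (array([ 629.9, -279.3]), np.float64(-0.0))
orange (array([ 479.5, -305.4]), np.float64(-0.0))
black (array([453.3, 304.5]), np.float64(-0.0))
green (array([ 585.4, -221. ]), np.float64(-0.0))
orange (array([ 448.9, -211.7]), np.float64(-0.0))
(array([ 2.055e-01,  7.870e-02, -1.000e-04]), None)
(array([0.6554, 0.2161, 0.0876]), None)pot.py:25: RuntimeWarning: overflow encountered in scalar negative
  return -(M&q).sum()/(M|q).sum()
```

```bash
sed -i 's/return -(M&q).sum()\/(M|q).sum()/return -float((M\&q).sum())\/float((M|q).sum())/' pot.py
python3 - <<'E'
from pot import *
im=cv2.imread("pics/top0.png");c=cam("top")
for n,g in(("white",(565,271)),("green",(560,-285)),("orange",(429,-276)),("black",(447,245))): print(n,locate(im,c,n,g))
w=cv2.imread("pics/w1.png"); st=dict(ee_pos=np.array([536.99,-388.7,296.71]),ee_rot=np.array([-179.934,-.08,100.01]))
c=cam("wrist",st)
for n,g in(("green",(560,-285)),("orange",(429,-276))): print(n,locate(w,c,n,g))
E
```

```text
white (array([567.7, 273.5]), np.float64(0.962))
green (array([ 561.2, -285. ]), np.float64(0.953))
orange (array([ 429.5, -274.4]), np.float64(0.882))
black (array([445.7, 254.3]), np.float64(0.87))
green (array([ 560.6, -285. ]), np.float64(0.969))
orange (array([ 429.3, -275. ]), np.float64(0.95))
```

apply_moves --pt "0.04 0.013 0 0 1" --pt "0.085 0.028 0 0 1" --pt "0.13 0.043 0 0 1" --pt "0.175 0.058 0 0 1" --pt "0.22 0.072 0 0 1"

```text
time_s: 20.05
ee_pos: [547.5, -185.2, 294.9]
ee_rot: [-179.9, -0.1, 106.7]
force: [1.0, -0.2, 0.5]
gripper_width: 91.4
gripper_force: 0.0
```

apply_moves --pt "0.045 0.015 0 0 1" --pt "0.09 0.03 0 0 1" --pt "0.135 0.045 0 0 1" --pt "0.18 0.06 0 0 1" --pt "0.22 0.072 0 0 1"

```text
time_s: 20.55
ee_pos: [553.2, 46.4, 295.1]
ee_rot: [-179.8, -0.1, 106.7]
force: [1.1, -0.6, 0.7]
gripper_width: 91.1
gripper_force: 0.0
```

apply_moves --pt "0.045 0.015 0 0 1" --pt "0.09 0.03 0.01 0 1" --pt "0.135 0.045 0.03 0 1" --pt "0.18 0.06 0.06 0 1" --pt "0.215 0.071 0.09 0 1"

```text
time_s: 21.05
ee_pos: [559.9, 268.6, 208.0]
ee_rot: [-180.0, -0.0, 106.7]
force: [0.1, -0.4, -0.5]
gripper_width: 91.2
gripper_force: 0.0
```

apply_moves --pt "0 0 0 0 1" --pt "0 0 0 0 1" --pt "0 0 0 0 1"

```text
time_s: 21.35
ee_pos: [560.7, 265.8, 210.1]
ee_rot: [180.0, 0.0, 106.6]
force: [1.2, -0.3, 0.2]
gripper_width: 91.4
gripper_force: 0.0
```

```bash
cat > look.py <<'E'
import sys
from pot import *
n=sys.argv[1]; g=[float(v) for v in sys.argv[2:4]]
z0=float(sys.argv[4]) if len(sys.argv)>4 else 0
st=env.state(); im=cams.grab_frame("wrist"); cv2.imwrite(f"pics/k_{n}_{int(st['time_s']*10)}.png",im)
xy,q=locate(im,cam("wrist",st),n,g,z0); print(n,xy,q,"ee",st["ee_pos"].round(1),st["ee_rot"].round(2),"t",st["time_s"])
if xy is not None: print("shift",tool((*xy,z0+46),106.7))
E
python3 look.py white 565 271
```

```text
white [568.6 272.4] 0.972 ee [560.7 265.8 210.1] [1.7998e+02 3.0000e-02 1.0664e+02] t 21.35
shift (array([0.0044, 0.009 , 0.1647]), np.float64(-0.0018))
```

apply_moves --pt "0.0045 0.009 0.02 0 1" --pt "0.0045 0.009 0.06 0 1" --pt "0.0045 0.009 0.1 0 1" --pt "0.0045 0.009 0.14 0 1" --pt "0.0045 0.009 0.164 0 1"

```text
time_s: 21.9
ee_pos: [567.3, 271.5, 44.2]
ee_rot: [-179.9, 0.0, 106.6]
force: [-0.0, 0.8, -0.2]
gripper_width: 91.0
gripper_force: 0.0
```

apply_moves --pt "0 0 0 0 0.5" --pt "0 0 0 0 0.2" --pt "0 0 0 0 -1" --pt "0 0 0 0 -1" --pt "0 0 0 0 -1" --grip_force 15

```text
time_s: 22.4
ee_pos: [569.4, 273.8, 48.3]
ee_rot: [179.7, -0.0, 106.7]
force: [-0.1, -1.8, 7.6]
gripper_width: 68.1
gripper_force: 15.0
```

```bash
python3 - <<'E'
from h import *
s=env.state();print(s["ee_pos"],s["gripper_width"],s["gripper_force"])
E
```

```text
[569.40063813 273.75457274  48.30563882] 68.06910983848468 15.00065520993303
```

apply_moves --pt "0 0 -0.02 0 -1" --pt "0 0 -0.05 0 -1" --pt "0 0 -0.08 0 -1" --pt "0 0 -0.11 0 -1" --pt "0 0 -0.11 0 -1"

```text
time_s: 22.9
ee_pos: [570.4, 274.9, 161.2]
ee_rot: [179.4, -0.1, 106.7]
force: [0.5, 0.5, -1.2]
gripper_width: 67.9
gripper_force: 15.0
```

```bash
python3 - <<'E'
from h import *
s=env.state();print(s["ee_pos"],s["gripper_width"],tool((554.3,8.2,158)))
E
```

```text
[570.38411653 274.91987274 161.18149981] 67.94166793591796 (array([-0.2509, -0.092 ,  0.0018]), None)
```

apply_moves --pt "-0.04 -0.015 0 0 -1" --pt "-0.085 -0.031 0 0 -1" --pt "-0.13 -0.048 0 0 -1" --pt "-0.175 -0.064 0 0 -1" --pt "-0.215 -0.079 0 0 -1"

```text
time_s: 23.4
ee_pos: [552.7, 42.9, 154.9]
ee_rot: [-179.9, -0.0, 106.7]
force: [-0.1, 0.1, -2.3]
gripper_width: 68.3
gripper_force: 15.0
```

apply_moves --pt "-0.025 -0.009 0 0 -1" --pt "-0.033 -0.012 0 0 -1" --pt "-0.033 -0.012 0 0 -1" --pt "-0.033 -0.012 0 0 -1"

```text
time_s: 23.8
ee_pos: [551.7, 10.8, 155.5]
ee_rot: [-180.0, -0.1, 106.7]
force: [-0.5, 0.2, -1.3]
gripper_width: 68.1
gripper_force: 15.0
```

```bash
python3 - <<'E'
from h import *
s=env.state();print(s["ee_pos"],s["ee_rot"],tool((554.3,8.2,78)))
E
```

```text
[551.71042142  10.83334983 155.45010865] [-1.79987188e+02 -5.83376052e-02  1.06687902e+02] (array([-0.0033,  0.0017,  0.0774]), None)
```

apply_moves --pt "-0.003 0.002 0.02 0 -1" --pt "-0.003 0.002 0.045 0 -1" --pt "-0.003 0.002 0.065 0 -1" --pt "-0.003 0.002 0.074 0 -1" --pt "-0.003 0.002 0.074 0 -1"

```text
time_s: 24.3
ee_pos: [554.1, 8.9, 80.9]
ee_rot: [-179.9, -0.1, 106.8]
force: [-0.2, 0.3, -0.6]
gripper_width: 68.0
gripper_force: 15.0
```

apply_moves --pt "0 0 0.001 0 -1" --pt "0 0 0.002 0 -1" --pt "0 0 0.003 0 -1" --pt "0 0 0.003 0 -1"

```text
time_s: 24.7
ee_pos: [555.2, 7.7, 79.5]
ee_rot: [179.9, 0.0, 106.7]
force: [-0.1, 0.5, -0.8]
gripper_width: 68.3
gripper_force: 15.0
```

apply_moves --pt "0 0 0.001 0 -1" --pt "0 0 0.002 0 -1" --pt "0 0 0.002 0 -1"

```text
time_s: 25.0
ee_pos: [555.0, 8.7, 78.7]
ee_rot: [179.9, -0.1, 106.6]
force: [-2.8, 4.7, 9.8]
gripper_width: 67.7
gripper_force: 15.0
```

Contact. Release and rise, then check the pot from above.

apply_moves --pt "0 0 0 0 0.6" --pt "0 0 0 0 1" --pt "0 0 0 0 1" --pt "0 0 0 0 1"

```text
time_s: 25.4
ee_pos: [554.5, 7.4, 76.6]
ee_rot: [-180.0, -0.0, 106.7]
force: [-0.3, 0.2, -0.2]
gripper_width: 91.1
gripper_force: 0.0
```

apply_moves --pt "0 0 -0.02 0 1" --pt "0 0 -0.06 0 1" --pt "0 0 -0.11 0 1" --pt "0 0 -0.16 0 1" --pt "0 0 -0.16 0 1"

```text
time_s: 25.9
ee_pos: [558.5, 7.4, 244.3]
ee_rot: [179.2, 0.3, 106.7]
force: [0.7, 0.4, -0.2]
gripper_width: 91.2
gripper_force: 0.0
```

apply_moves --pt "0 0 0 0 1" --pt "0 0 0 0 1"

```text
time_s: 26.1
ee_pos: [553.6, 7.5, 235.1]
ee_rot: [-179.8, -0.1, 106.7]
force: [-0.5, -0.2, -1.2]
gripper_width: 91.3
gripper_force: 0.0
```

```bash
python3 look.py white 554 8 30; python3 - <<'E'
from pot import *
im=cams.grab_frame("top");c=cam("top")
for n,g in(("green",(560,-285)),("orange",(429,-275)),("black",(446,254))): print(n,locate(im,c,n,g))
print(tool((560.9,-285,210)))
E
```

```text
white [530.   34.2] 0.248 ee [553.6   7.5 235.1] [-1.7982e+02 -6.0000e-02  1.0667e+02] t 26.1
shift (array([ 0.0321, -0.0142,  0.1589]), np.float64(-0.0006))
green (array([ 561.2, -285. ]), np.float64(0.953))
orange (array([ 429.4, -273.9]), np.float64(0.884))
black (array([446.2, 253.4]), np.float64(0.937))
(array([-0.2824, -0.0768,  0.0247]), None)
```

The plywood background breaks the white mask, so I'll look at the picture.

```bash
python3 - <<'E'
import cv2,glob
im=cv2.imread("pics/k_white_261.png")[80:230,180:380]
cv2.imwrite("pics/kw.png",cv2.resize(im,None,fx=4,fy=4,interpolation=cv2.INTER_CUBIC))
E
```

```text
(no output)
```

View pics/kw.png

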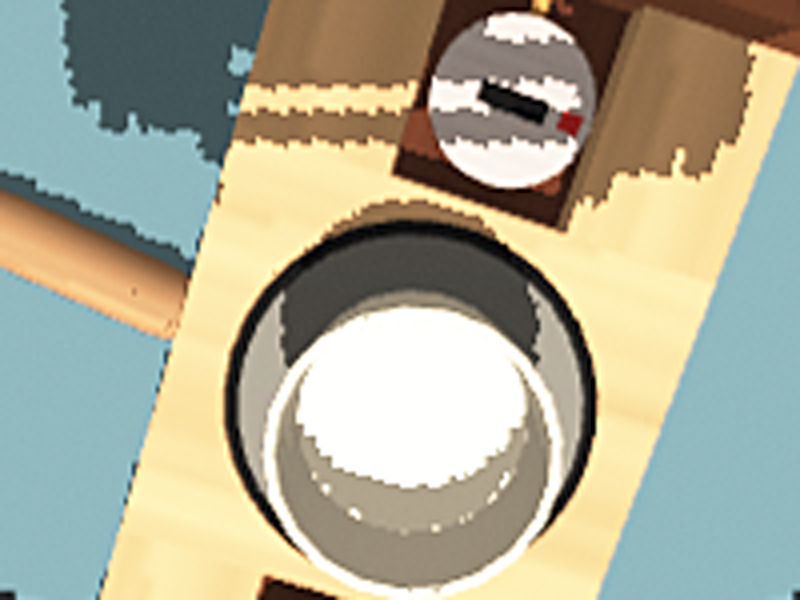

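The pot stands upright on the pad. Rim spans x 264–562 and y 304–594, so its centre is at crop (413,449).

```bash
python3 - <<'E'
from h import *
st=dict(ee_pos=np.array([553.6,7.5,235.1]),ee_rot=np.array([-179.82,-.06,106.67])); c=cam("wrist",st)
P=[ray(c,(180+x/4,80+y/4),90) for x,y in((264,449),(562,449),(413,304),(413,594))]
print([p.round(1) for p in P],np.mean(P,0)); print(env.state()["ee_pos"],tool((560.9,-285,210)))
E
```

```text
[array([522.5,   0.8,  90. ]), array([587. ,  20.3,  90. ]), array([545.3,  41.9,  90. ]), array([564.8, -22.5,  90. ])] [554.90495198  10.11099116  90.        ]
[553.56297704   7.51138285 234.7730694 ] (array([-0.2824, -0.0768,  0.0247]), None)
```

apply_moves --pt "-0.04 -0.011 0 0 1" --pt "-0.085 -0.023 0 0 1" --pt "-0.13 -0.036 0 0 1" --pt "-0.175 -0.048 0 0 1" --pt "-0.22 -0.06 0.01 0 1"

```text
time_s: 26.7
ee_pos: [560.3, -222.3, 226.4]
ee_rot: [180.0, 0.0, 106.7]
force: [1.1, 0.1, -0.3]
gripper_width: 91.1
gripper_force: 0.0
```

apply_moves --pt "-0.04 -0.01 0.01 0 1" --pt "-0.062 -0.016 0.015 0 1" --pt "-0.062 -0.016 0.015 0 1" --pt "-0.062 -0.016 0.015 0 1" --pt "-0.062 -0.016 0.015 0 1"

```text
time_s: 27.2
ee_pos: [562.7, -283.2, 211.5]
ee_rot: [-180.0, -0.1, 106.7]
force: [0.1, -0.0, -0.0]
gripper_width: 91.2
gripper_force: 0.0
```

```bash
python3 look.py green 561 -285
```

```text
green [ 561.1 -285. ] 0.973 ee [ 562.7 -283.2  211.5] [-1.7998e+02 -7.0000e-02  1.0673e+02] t 27.2
shift (array([-0.0015, -0.0022,  0.1659]), np.float64(0.0009))
```

apply_moves --pt "-0.0015 -0.002 0.02 0 1" --pt "-0.0015 -0.002 0.06 0 1" --pt "-0.0015 -0.002 0.1 0 1" --pt "-0.0015 -0.002 0.14 0 0.7" --pt "-0.0015 -0.002 0.166 0 0.5"

```text
time_s: 27.75
ee_pos: [560.2, -284.3, 43.6]
ee_rot: [-179.9, -0.1, 106.8]
force: [-0.6, -0.6, 0.5]
gripper_width: 78.1
gripper_force: 0.0
```

apply_moves --pt "0 0 0 0 0.5" --pt "0 0 0 0 0.2" --pt "0 0 0 0 -1" --pt "0 0 0 0 -1" --pt "0 0 0 0 -1"

```text
time_s: 28.25
ee_pos: [562.4, -286.8, 47.7]
ee_rot: [179.8, 0.1, 106.7]
force: [0.2, -0.6, 2.4]
gripper_width: 57.3
gripper_force: 15.0
```

apply_moves --pt "0 0 0 0 -1" --pt "0 0 0 0 -1"

```text
time_s: 28.45
ee_pos: [562.3, -286.8, 47.6]
ee_rot: [179.8, 0.1, 106.7]
force: [-0.9, -0.3, 6.1]
gripper_width: 57.3
gripper_force: 15.0
```

apply_moves --pt "0 0 -0.02 0 -1" --pt "0 0 -0.05 0 -1" --pt "0 0 -0.09 0 -1" --pt "0 0 -0.13 0 -1" --pt "0 0 -0.13 0 -1"

```text
time_s: 28.95
ee_pos: [564.2, -288.1, 182.5]
ee_rot: [179.5, 0.5, 106.7]
force: [0.3, -0.2, 0.3]
gripper_width: 57.0
gripper_force: 15.0
```

```bash
python3 - <<'E'
from h import *
print(tool((554.9,9.6,176),106.7))
E
```

```text
(array([0.2879, 0.0764, 0.0046]), np.float64(-0.0006))
```

apply_moves --pt "0.04 0.011 0 0 -1" --pt "0.085 0.023 0 0 -1" --pt "0.13 0.035 0 0 -1" --pt "0.175 0.047 0 0 -1" --pt "0.22 0.059 0 0 -1"

```text
time_s: 29.45
ee_pos: [553.7, -57.0, 175.1]
ee_rot: [-179.9, -0.0, 106.6]
force: [0.9, 0.1, -0.5]
gripper_width: 57.2
gripper_force: 15.0
```

apply_moves --pt "0.04 0.01 0 0 -1" --pt "0.067 0.017 0 0 -1" --pt "0.067 0.017 0 0 -1" --pt "0.067 0.017 0 0 -1" --pt "0.067 0.017 0 0 -1"

```text
time_s: 29.95
ee_pos: [551.5, 9.4, 175.4]
ee_rot: [-180.0, 0.0, 106.6]
force: [-0.2, -0.0, -0.5]
gripper_width: 57.5
gripper_force: 15.0
```

```bash
python3 - <<'E'
from h import *
s=env.state();print(s["ee_pos"],s["ee_rot"],s["gripper_width"],tool((555.3,8.6,96),106.7))
E
```

```text
[551.50052744   9.4396123  175.43863458] [-1.79956836e+02  1.00785804e-02  1.06626467e+02] 57.48341951999849 (array([-0.0019,  0.0035,  0.0794]), np.float64(-0.0013))
```

apply_moves --pt "-0.002 0.0035 0.01 0 -1" --pt "-0.002 0.0035 0.025 0 -1" --pt "-0.002 0.0035 0.032 0 -1" --pt "-0.002 0.0035 0.032 0 -1" --pt "-0.002 0.0035 0.032 0 -1"

```text
time_s: 30.45
ee_pos: [555.8, 9.0, 143.8]
ee_rot: [-180.0, -0.0, 106.6]
force: [0.6, -0.3, -0.3]
gripper_width: 57.6
gripper_force: 15.0
```

apply_moves --pt "0 0 0.01 0 -1" --pt "0 0 0.02 0 -1" --pt "0 0 0.03 0 -1" --pt "0 0 0.04 0 -1" --pt "0 0 0.045 0 -1"

```text
time_s: 30.95
ee_pos: [554.8, 9.5, 97.3]
ee_rot: [-179.9, -0.0, 106.7]
force: [-0.2, 0.3, -0.7]
gripper_width: 57.6
gripper_force: 15.0
```

apply_moves --pt "0 0 0.001 0 -1" --pt "0 0 0.002 0 -1" --pt "0 0 0.002 0 -1"

```text
time_s: 31.25
ee_pos: [555.9, 9.5, 97.1]
ee_rot: [180.0, 0.0, 106.7]
force: [1.0, -0.0, -1.4]
gripper_width: 57.4
gripper_force: 15.0
```

apply_moves --pt "0 0 0.001 0 -1" --pt "0 0 0.0015 0 -1" --pt "0 0 0.0015 0 -1"

```text
time_s: 31.55
ee_pos: [556.0, 9.3, 95.9]
ee_rot: [179.9, 0.0, 106.7]
force: [0.6, -1.4, 2.3]
gripper_width: 57.3
gripper_force: 15.0
```

apply_moves --pt "0 0 0 0 0.3" --pt "0 0 0 0 0.8" --pt "0 0 0 0 0.8" --pt "0 0 0 0 0.8"

```text
time_s: 31.95
ee_pos: [555.5, 9.5, 95.3]
ee_rot: [-180.0, -0.0, 106.7]
force: [-0.1, 0.0, -0.8]
gripper_width: 80.0
gripper_force: 0.0
```

apply_moves --pt "0 0 -0.02 0 1" --pt "0 0 -0.06 0 1" --pt "0 0 -0.11 0 1" --pt "0 0 -0.14 0 1" --pt "0 0 -0.14 0 1"

```text
time_s: 32.45
ee_pos: [558.3, 9.5, 240.6]
ee_rot: [179.4, 0.2, 106.7]
force: [0.1, 0.8, 0.2]
gripper_width: 90.7
gripper_force: 0.0
```

apply_moves --pt "0 0 0 0 1" --pt "0 0 0 0 1"

```text
time_s: 32.65
ee_pos: [554.6, 9.4, 233.8]
ee_rot: [-179.8, -0.1, 106.7]
force: [0.7, 0.3, -0.6]
gripper_width: 91.3
gripper_force: 0.0
```

```bash
cat > rim.py <<'E'
import sys
from pot import *
# fit of the visible part (rim ring at z) of a nested pot by circle of the mask: rim-only silhouette
n=sys.argv[1]; z=float(sys.argv[2])
st=env.state(); im=cams.grab_frame("wrist"); cv2.imwrite("pics/r_%s.png"%n,im); c=cam("wrist",st)
m=mask(im,n); g=proj(c,(555,9,z)); w=60; x0,y0=(g-w).astype(int).clip(0); m=m[y0:y0+2*w,x0:x0+2*w]
k,l,s,ce=cv2.connectedComponentsWithStats(cv2.morphologyEx(m,cv2.MORPH_CLOSE,np.ones((5,5))))
m=(l==1+np.argmax(s[1:,4])).astype(np.uint8); hull=cv2.convexHull(np.argwhere(m)[:,::-1].astype(np.int32))
e=cv2.fitEllipse(hull.astype(np.float32)+np.float32([x0,y0])); b=cv2.boundingRect(hull)
print(n,"ellipse",np.round(e[0],1),np.round(e[1],1),"bbox",b)
for zz in(z,z+15): 
    p=ray(c,e[0],zz); print("z",zz,p.round(1),"diam mm", [round(q*np.linalg.norm(p-c[2])/358,1) for q in e[1]])
E
python3 rim.py green 108; python3 - <<'E'
from pot import *
im=cams.grab_frame("top");c=cam("top")
for n,g in(("orange",(429,-275)),("black",(446,254))): print(n,locate(im,c,n,g))
print(env.state()["ee_pos"],tool((429.4,-274.5,211)))
E
```

```text
green ellipse [282.  196.7] [65.8 69. ] bbox (28, 22, 67, 70)
z 108.0 [554.7  12.6 108. ] diam mm [np.float64(56.2), np.float64(58.9)]
z 123.0 [553.6  16.  123. ] diam mm [np.float64(53.4), np.float64(55.9)]
orange (array([ 429.4, -273.9]), np.float64(0.879))
black (array([446.2, 253.5]), np.float64(0.936))
[554.761029     9.44301983 233.61730284] (array([-0.2361, -0.2015,  0.023 ]), None)
```

Green is seated (apparent diameter matches its nested height). Next is orange.

apply_moves --pt "-0.035 -0.03 0 0 1" --pt "-0.07 -0.06 0 0 1" --pt "-0.105 -0.09 0 0 1" --pt "-0.14 -0.12 0 0 1" --pt "-0.175 -0.15 0 0 1"

```text
time_s: 33.25
ee_pos: [460.7, -202.5, 234.2]
ee_rot: [-179.9, -0.1, 106.7]
force: [1.3, -0.8, 0.6]
gripper_width: 91.0
gripper_force: 0.0
```

apply_moves --pt "-0.03 -0.026 0.01 0 1" --pt "-0.061 -0.051 0.023 0 1" --pt "-0.061 -0.051 0.023 0 1" --pt "-0.061 -0.051 0.023 0 1" --pt "-0.061 -0.051 0.023 0 1"

```text
time_s: 33.75
ee_pos: [431.1, -273.5, 212.1]
ee_rot: [180.0, -0.1, 106.7]
force: [0.7, 0.7, 0.9]
gripper_width: 91.4
gripper_force: 0.0
```

```bash
python3 look.py orange 429 -274
```

```text
orange [ 429.2 -273.4] 0.893 ee [ 431.1 -273.5  212.1] [ 1.8000e+02 -6.0000e-02  1.0671e+02] t 33.75
shift (array([ 0.0005, -0.0021,  0.1663]), np.float64(0.0009))
```

apply_moves --pt "-0.0005 -0.002 0.02 0 1" --pt "-0.0005 -0.002 0.06 0 1" --pt "-0.0005 -0.002 0.1 0 0.8" --pt "-0.0005 -0.002 0.14 0 0.6" --pt "-0.0005 -0.002 0.166 0 0.4"

```text
time_s: 34.3
ee_pos: [428.7, -273.4, 44.2]
ee_rot: [-179.9, -0.1, 106.8]
force: [-0.1, 1.1, 0.1]
gripper_width: 70.1
gripper_force: 0.0
```

apply_moves --pt "0 0 0 0 0.4" --pt "0 0 0 0 0.2" --pt "0 0 0 0 -1" --pt "0 0 0 0 -1" --pt "0 0 0 0 -1"

```text
time_s: 34.8
ee_pos: [430.3, -276.0, 48.1]
ee_rot: [179.8, 0.2, 106.7]
force: [1.1, -0.2, 4.4]
gripper_width: 47.0
gripper_force: 15.0
```

apply_moves --pt "0 0 0 0 -1" --pt "0 0 0 0 -1"

```text
time_s: 35.0
ee_pos: [430.3, -276.0, 48.0]
ee_rot: [179.8, 0.2, 106.7]
force: [1.1, 0.8, 6.8]
gripper_width: 46.5
gripper_force: 15.0
```

apply_moves --pt "0 0 -0.02 0 -1" --pt "0 0 -0.06 0 -1" --pt "0 0 -0.1 0 -1" --pt "0 0 -0.145 0 -1" --pt "0 0 -0.145 0 -1"

```text
time_s: 35.5
ee_pos: [432.1, -277.5, 197.9]
ee_rot: [179.5, 0.6, 106.7]
force: [-0.2, -1.0, -1.2]
gripper_width: 46.9
gripper_force: 15.0
```

```bash
python3 - <<'E'
from h import *
print(tool((555.2,10,192),106.7))
E
```

```text
(array([0.2402, 0.2004, 0.0051]), np.float64(-0.0007))
```

apply_moves --pt "0.035 0.029 0 0 -1" --pt "0.07 0.058 0 0 -1" --pt "0.105 0.087 0 0 -1" --pt "0.14 0.116 0 0 -1" --pt "0.175 0.146 0 0 -1"

```text
time_s: 36.0
ee_pos: [518.4, -64.2, 190.8]
ee_rot: [-179.9, -0.0, 106.7]
force: [0.9, -0.9, -2.3]
gripper_width: 46.7
gripper_force: 15.0
```

apply_moves --pt "0.035 0.029 0 0 -1" --pt "0.065 0.054 0 0 -1" --pt "0.065 0.054 0 0 -1" --pt "0.065 0.054 0 0 -1" --pt "0.065 0.054 0 0 -1"

```text
time_s: 36.5
ee_pos: [550.9, 11.0, 190.8]
ee_rot: [-179.9, 0.0, 106.6]
force: [0.6, -0.2, 0.2]
gripper_width: 46.7
gripper_force: 15.0
```

```bash
python3 - <<'E'
from h import *
s=env.state();print(s["ee_pos"],s["ee_rot"],s["gripper_width"],tool((555.5,9.7,114),106.7))
E
```

```text
[550.88448257  11.02392577 190.83533996] [-1.79911709e+02  4.14245284e-04  1.06635170e+02] 46.70176899586924 (array([-0.0026,  0.0042,  0.0768]), np.float64(-0.0011))
```

apply_moves --pt "-0.0025 0.004 0.01 0 -1" --pt "-0.0025 0.004 0.02 0 -1" --pt "-0.0025 0.004 0.03 0 -1" --pt "-0.0025 0.004 0.03 0 -1" --pt "-0.0025 0.004 0.03 0 -1"

```text
time_s: 37.0
ee_pos: [556.0, 10.4, 160.8]
ee_rot: [-179.9, -0.0, 106.6]
force: [0.4, -0.0, -1.2]
gripper_width: 46.9
gripper_force: 15.0
```

apply_moves --pt "0 0 0.01 0 -1" --pt "0 0 0.02 0 -1" --pt "0 0 0.03 0 -1" --pt "0 0 0.038 0 -1" --pt "0 0 0.043 0 -1"

```text
time_s: 37.5
ee_pos: [555.8, 10.7, 117.1]
ee_rot: [-179.9, -0.0, 106.7]
force: [-0.4, -0.5, -0.2]
gripper_width: 46.5
gripper_force: 15.0
```

apply_moves --pt "0 0 0.001 0 -1" --pt "0 0 0.002 0 -1" --pt "0 0 0.002 0 -1"

```text
time_s: 37.8
ee_pos: [556.5, 10.7, 116.6]
ee_rot: [180.0, 0.0, 106.7]
force: [-0.5, -0.4, -0.5]
gripper_width: 47.0
gripper_force: 15.0
```

apply_moves --pt "0 0 0.001 0 -1" --pt "0 0 0.002 0 -1" --pt "0 0 0.0025 0 -1" --pt "0 0 0.0025 0 -1"

```text
time_s: 38.2
ee_pos: [556.5, 10.6, 114.3]
ee_rot: [180.0, 0.0, 106.7]
force: [-0.4, -0.5, 1.1]
gripper_width: 47.4
gripper_force: 15.0
```

apply_moves --pt "0 0 0 0 0.2" --pt "0 0 0 0 0.5" --pt "0 0 0 0 0.5" --pt "0 0 0 0 0.5"

```text
time_s: 38.6
ee_pos: [556.3, 10.7, 113.8]
ee_rot: [-180.0, -0.0, 106.7]
force: [0.2, 0.8, -0.3]
gripper_width: 68.2
gripper_force: 0.0
```

apply_moves --pt "0 0 -0.02 0 0.7" --pt "0 0 -0.06 0 1" --pt "0 0 -0.11 0 1" --pt "0 0 -0.12 0 1" --pt "0 0 -0.12 0 1"

```text
time_s: 39.1
ee_pos: [557.4, 10.7, 236.0]
ee_rot: [179.7, 0.1, 106.7]
force: [0.3, 0.1, -0.4]
gripper_width: 91.1
gripper_force: 0.0
```

apply_moves --pt "0 0 0 0 1" --pt "0 0 0 0 1"

```text
time_s: 39.3
ee_pos: [555.1, 10.7, 231.7]
ee_rot: [-179.8, -0.1, 106.7]
force: [-0.1, 0.2, 0.0]
gripper_width: 91.3
gripper_force: 0.0
```

```bash
python3 rim.py orange 126; python3 - <<'E'
from pot import *
im=cams.grab_frame("top");c=cam("top")
print(locate(im,c,"black",(446,254)))
print(env.state()["ee_pos"],tool((446,253.5,211),106.7))
E
```

```text
orange ellipse [281.8 201.3] [58.4 60.5] bbox (33, 23, 59, 61)
z 126.0 [554.5  14.8 126. ] diam mm [np.float64(46.6), np.float64(48.3)]
z 141.0 [553.5  18.4 141. ] diam mm [np.float64(44.1), np.float64(45.6)]
(array([446.2, 253.5]), np.float64(0.936))
[555.44384232  10.68054431 232.0048536 ] (array([ 0.264 , -0.0351,  0.0214]), np.float64(-0.0004))
```

apply_moves --pt "0.045 -0.006 0 0 1" --pt "0.09 -0.012 0 0 1" --pt "0.135 -0.018 0 0 1" --pt "0.18 -0.024 0 0 1" --pt "0.225 -0.03 0.01 0 1"

```text
time_s: 39.9
ee_pos: [462.5, 219.2, 224.0]
ee_rot: [179.9, -0.0, 106.7]
force: [0.6, 0.9, 0.4]
gripper_width: 91.1
gripper_force: 0.0
```

apply_moves --pt "0.039 -0.005 0.012 0 1" --pt "0.039 -0.005 0.012 0 1" --pt "0.039 -0.005 0.012 0 1" --pt "0.039 -0.005 0.012 0 1"

```text
time_s: 40.3
ee_pos: [447.4, 252.8, 211.7]
ee_rot: [-180.0, 0.0, 106.6]
force: [0.1, -0.1, -0.9]
gripper_width: 91.3
gripper_force: 0.0
```

```bash
python3 look.py black 446 253.5; python3 - <<'E'
import cv2,glob
f=sorted(glob.glob("pics/k_black_*"))[-1]
cv2.imwrite("pics/kb.png",cv2.resize(cv2.imread(f)[80:230,180:380],None,fx=4,fy=4,interpolation=cv2.INTER_CUBIC))
E
```

```text
black [446.7 255.6] 0.844 ee [447.4 252.8 211.7] [-1.7999e+02  3.0000e-02  1.0664e+02] t 40.3
shift (array([ 3.200e-03, -1.000e-04,  1.659e-01]), np.float64(-0.0019))
```

```bash
python3 - <<'E'
import pot; from pot import *
im=cv2.imread("pics/k_black_403.png"); st=dict(ee_pos=np.array([447.4,252.8,211.7]),ee_rot=np.array([-179.99,.03,106.64])); c=cam("wrist",st)
g=proj(c,(446.5,254,50)).astype(int); print(g)
for r in range(g[1]-36,g[1]+40,8): print(r,[tuple(im[r,x]) and "%d/%d/%d"%tuple(im[r,x]) for x in range(g[0]-40,g[0]+44,8)])
for T in(45,55,65,80):
    pot.mask=lambda im,n:((im.max(2)<T)&(im[...,0].astype(int)-im[...,2]<12)).astype(np.uint8)
    print(T,locate(im,c,"black",(446,254)))
E
```

```text
[280 189]
153 ['209/203/161', '210/204/161', '209/203/160', '226/220/175', '102/96/75', '100/95/72', '101/96/74', '212/206/163', '208/203/159', '210/204/162', '210/203/161']
161 ['209/203/160', '210/204/162', '210/204/161', '94/90/68', '99/96/72', '101/98/75', '101/97/74', '85/81/61', '209/203/160', '209/203/160', '210/204/161']
169 ['210/202/161', '210/203/161', '210/204/161', '89/84/65', '38/36/30', '17/16/17', '3/2/6', '78/74/57', '209/203/161', '211/205/162', '209/203/160']
177 ['209/202/159', '210/203/160', '209/203/160', '235/228/181', '55/55/62', '68/72/78', '62/65/72', '219/212/167', '210/204/161', '208/203/160', '210/204/163']
185 ['210/204/160', '209/203/161', '210/203/161', '27/25/28', '16/14/14', '71/76/85', '20/18/19', '21/20/22', '210/204/162', '209/203/161', '210/204/161']
193 ['210/205/161', '208/203/161', '210/203/161', '13/11/10', '22/22/22', '20/18/20', '20/20/19', '16/12/13', '209/203/161', '209/203/161', '209/202/160']
201 ['209/204/161', '209/203/161', '209/203/161', '45/49/59', '17/15/16', '16/17/17', '17/15/15', '51/53/61', '209/203/160', '209/204/162', '210/204/160']
209 ['212/206/162', '209/203/161', '210/204/161', '210/205/162', '48/49/60', '13/13/14', '46/48/59', '209/203/160', '210/205/162', '209/203/160', '209/203/159']
217 ['102/98/77', '175/169/131', '209/202/160', '209/203/161', '209/203/160', '209/203/160', '209/204/160', '209/202/160', '209/203/160', '209/203/161', '209/203/161']
225 ['100/96/75', '100/95/72', '209/202/160', '209/203/160', '210/204/161', '210/204/162', '209/203/160', '208/203/160', '209/203/161', '211/205/162', '210/203/161']
45 (array([446., 255.]), np.float64(0.852))
55 (array([446.5, 254.7]), np.float64(0.894))
65 (array([446.6, 254.2]), np.float64(0.919))
80 (array([446.4, 253.9]), np.float64(0.928))
```

apply_moves --pt "0.001 -0.001 0.02 0 1" --pt "0.001 -0.001 0.06 0 0.8" --pt "0.001 -0.001 0.1 0 0.6" --pt "0.001 -0.001 0.14 0 0.4" --pt "0.001 -0.001 0.166 0 0.3"

```text
time_s: 40.85
ee_pos: [445.4, 252.3, 43.7]
ee_rot: [-179.9, 0.0, 106.5]
force: [-0.4, -0.7, -0.1]
gripper_width: 62.0
gripper_force: 0.0
```

apply_moves --pt "0 0 0 0 0.2" --pt "0 0 0 0 0" --pt "0 0 0 0 -1" --pt "0 0 0 0 -1" --pt "0 0 0 0 -1"

```text
time_s: 41.35
ee_pos: [447.1, 254.7, 47.6]
ee_rot: [179.8, -0.0, 106.7]
force: [0.2, -0.6, 5.1]
gripper_width: 37.0
gripper_force: 15.0
```

apply_moves --pt "0 0 0 0 -1" --pt "0 0 0 0 -1" --pt "0 0 0 0 -1"

```text
time_s: 41.65
ee_pos: [447.0, 254.8, 47.6]
ee_rot: [179.8, -0.0, 106.7]
force: [-0.3, -2.1, 7.2]
gripper_width: 37.3
gripper_force: 15.0
```

apply_moves --pt "0 0 -0.02 0 -1" --pt "0 0 -0.06 0 -1" --pt "0 0 -0.1 0 -1" --pt "0 0 -0.145 0 -1" --pt "0 0 -0.16 0 -1"

```text
time_s: 42.15
ee_pos: [447.6, 255.4, 211.1]
ee_rot: [179.5, -0.1, 106.7]
force: [-0.5, 0.1, -1.0]
gripper_width: 36.9
gripper_force: 15.0
```

```bash
python3 - <<'E'
from h import *
print(tool((555,12,210),106.7))
E
```

```text
(array([-0.2639,  0.033 ,  0.0009]), np.float64(-0.0003))
```

apply_moves --pt "-0.045 0.006 0 0 -1" --pt "-0.09 0.011 0 0 -1" --pt "-0.135 0.017 0 0 -1" --pt "-0.18 0.023 0 0 -1" --pt "-0.225 0.028 0 0 -1"

```text
time_s: 42.65
ee_pos: [537.5, 45.1, 206.3]
ee_rot: [180.0, -0.0, 106.7]
force: [0.5, 0.7, -0.3]
gripper_width: 37.2
gripper_force: 15.0
```

apply_moves --pt "-0.038 0.005 0 0 -1" --pt "-0.038 0.005 0 0 -1" --pt "-0.038 0.005 0 0 -1" --pt "-0.038 0.005 0 0 -1"

```text
time_s: 43.05
ee_pos: [552.2, 12.7, 205.9]
ee_rot: [-180.0, -0.0, 106.7]
force: [0.5, 0.6, -1.2]
gripper_width: 36.9
gripper_force: 15.0
```

```bash
python3 - <<'E'
from h import *
s=env.state();print(s["ee_pos"],s["ee_rot"],s["gripper_width"],tool((555.3,13.5,131.6),106.7))
E
```

```text
[552.20781035  12.67651027 205.87586946] [-1.79982586e+02 -4.62512034e-02  1.06715707e+02] 36.87308730371952 (array([-0.0002,  0.0032,  0.0743]), np.float64(0.0003))
```

apply_moves --pt "0 0.003 0.01 0 -1" --pt "0 0.003 0.02 0 -1" --pt "0 0.003 0.028 0 -1" --pt "0 0.003 0.028 0 -1" --pt "0 0.003 0.028 0 -1"

```text
time_s: 43.55
ee_pos: [555.5, 12.8, 177.4]
ee_rot: [-180.0, -0.0, 106.7]
force: [-0.0, 0.4, -0.1]
gripper_width: 36.7
gripper_force: 15.0
```

apply_moves --pt "0 0 0.01 0 -1" --pt "0 0 0.02 0 -1" --pt "0 0 0.03 0 -1" --pt "0 0 0.038 0 -1" --pt "0 0 0.043 0 -1"

```text
time_s: 44.05
ee_pos: [555.2, 12.5, 133.6]
ee_rot: [-179.9, -0.0, 106.7]
force: [0.3, 0.4, -0.3]
gripper_width: 36.9
gripper_force: 15.0
```

apply_moves --pt "0 0 0.001 0 -1" --pt "0 0 0.002 0 -1" --pt "0 0 0.003 0 -1" --pt "0 0 0.003 0 -1"

```text
time_s: 44.45
ee_pos: [555.9, 12.6, 132.1]
ee_rot: [180.0, 0.0, 106.7]
force: [0.5, 0.7, -0.4]
gripper_width: 37.0
gripper_force: 15.0
```

apply_moves --pt "0 0 0.001 0 -1" --pt "0 0 0.001 0 -1"

```text
time_s: 44.65
ee_pos: [556.0, 12.6, 131.7]
ee_rot: [179.9, 0.0, 106.7]
force: [-0.4, -0.2, 3.2]
gripper_width: 37.2
gripper_force: 15.0
```

apply_moves --pt "0 0 0 0 0" --pt "0 0 0 0 0.3" --pt "0 0 0 0 0.3" --pt "0 0 0 0 0.3"

```text
time_s: 45.05
ee_pos: [555.6, 12.6, 130.6]
ee_rot: [-180.0, -0.0, 106.7]
force: [-0.2, 1.1, 0.6]
gripper_width: 59.1
gripper_force: 0.0
```

apply_moves --pt "0 0 -0.02 0 0.5" --pt "0 0 -0.06 0 1" --pt "0 0 -0.1 0 1" --pt "0 0 -0.12 0 1" --pt "0 0 -0.12 0 1"

```text
time_s: 45.55
ee_pos: [557.5, 12.6, 254.2]
ee_rot: [179.6, 0.1, 106.7]
force: [0.3, -1.1, 0.0]
gripper_width: 91.0
gripper_force: 0.0
```

apply_moves --pt "-0.04 0 0 0 1" --pt "-0.08 0 0 0 1" --pt "-0.12 0 0 0 1" --pt "-0.14 0 0 0 1" --pt "-0.14 0 0 0 1"

```text
time_s: 46.05
ee_pos: [595.7, -123.5, 248.8]
ee_rot: [-179.9, -0.1, 106.5]
force: [0.1, 0.3, -0.0]
gripper_width: 91.1
gripper_force: 0.0
```

```bash
python3 - <<'E'
from h import *
s=env.state(); print(s["ee_pos"],s["time_s"])
a=cams.grab_frame("side"); t=cams.grab_frame("top")
A=cv2.resize(a[90:290,170:340],None,fx=2.35,fy=2.35,interpolation=cv2.INTER_CUBIC)
B=cv2.resize(t[170:290,90:340],(400,192),interpolation=cv2.INTER_CUBIC);C=cv2.resize(a[260:420,280:420],(280,278),interpolation=cv2.INTER_CUBIC)
o=np.zeros((480,800,3),np.uint8);o[:470,:399]=A[:470,:399];o[:192,400:]=B;o[195:473,460:740]=C
cv2.imwrite("pics/fin.png",o)
E
```

```text
[ 595.73247128 -123.53070582  248.79827975] 46.05
```

View pics/fin.png

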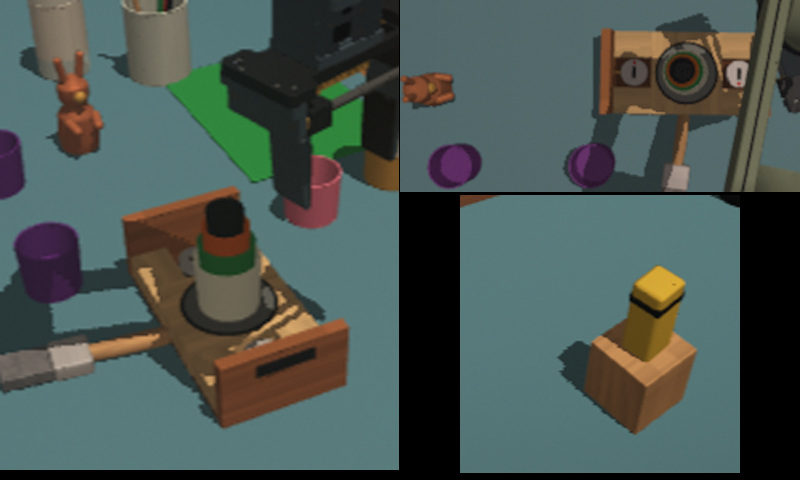

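The final view shows the pots nested in even steps and upright on the pad, both boards home, the driver in its block and the figure standing. Handing in.

```bash
python3 -c "
from workcell import env
print(env.job_done())"
```

```text
the job is handed in; nothing more can be done
None
```

The job is done and handed in at about 46 s: both cams turned to the stop with the end boards home, the screwdriver back upright in its block, and the white pot on the pad with green, orange and black nested in it, the toy figure still standing; the hand-in gave no verdict.

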